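# Reset the depth stop of a tumbler rack and load it

## Robot

A 6-joint arm with a two-finger parallel gripper is mounted at the origin on a cart in front of the work surface, level with it; the furniture and walls round the work are solid. World frame = base frame: x ahead of the robot, y to its left, z up, the work surface at z = 0. Lengths are in mm, angles in rad, forces in N, time in s.
With the tool pointing down it reaches from about 400 to 825 mm from the base axis. Payload 7 kg.
Tool frame: the origin (TCP) lies midway between the tips of the shut fingers; the grasp point (between the pads) lies tcp_to_grasp behind it (tcp_to_grasp is the distance from the TCP to the grasp point, in mm); z points along the fingers, y is the direction in which the jaws open and shut (so a half turn about z gives the same grasp; the last joint's range is limited). The gripper opens to 85 mm and grips with 20 to 120 N. Pads are 22 mm wide; open, the fingers measure 114 mm over their backs; the gripper's body (76 mm by 85 mm) begins 54 mm behind the grasp point. The pads swing forward as they close: fully open they stand 13 mm farther back than shut.
Start: joints at [1.588, 0.359, 0.012, 0, -1.224, -0.288], TCP at [180.574, 650.376, 231.302] pointing down, gripper open.
Joint ranges: [-3.07, 3.07], [-1.43, 2.12], [-1.02, 1.25], [-3.03, 1.67], [-3.05, -0], [-3.03, 3.03]. Speed limits (rad/s): [2.39, 2.39, 3.01, 3.14, 3.14, 3.14].

## Interface

Orientations are given as a unit quaternion [x, y, z, w].
In Python, from workcell import * gives the robot as it stands.
- The arm moves only by the tool drive_tool, never from a script. Its argument "commands" is a list of rows, each a list of 5 numbers: the shift along the tool's x, y, z in units of 25 mm (1.0 is 25 mm), then the turn about the tool's z in units of 5 degrees (1.0 is 5 degrees), then the opening, from -1 (shut) to 1 (fully open). A call has 1 to 12 rows; each row is the pose to reach, as a shift and turn from the pose commanded when the call began, along the tool's axes at that moment; what a row does not reach only later rows make up. A row lasts 1/12 s, in which the tool goes at most 41.7 mm and 7.16 degrees, less where a joint would pass 70% of its speed; a pose out of reach is approached as far as the arm can. A call with a gripper value outside its range is refused whole. The fingers move at their own pace and stop on an object; the grip force is fixed at half the most. Time passes only in rows, so rows that repeat a pose let the fingers close. It gives the time, the measured TCP pose, the force and the opening at its end, in the units of the state.
- read_state(): the state, without advancing time (a new reading comes with each control period).
- get_image(name): name is "scene" or "top" or "wrist"; returns a dict with "frame" (480x640x3 uint8, blue, green, red), "range_z" (480x640 float32, mm along the optical axis (not along the pixel's ray), 0 where there is no reading), "vfov" (degrees; the focal length in pixels is half the picture's height over the tangent of half this angle, whatever the lens; pixels are square), "cx", "cy" (the principal point, pixels), "extrinsics" (4x4, takes a point from world to camera coordinates). Camera axes: x right, y down, z forward; pixel columns grow to the right and rows downward; lengths in mm; the calibration is good to about 2 mm. A picture is of the moment at which its call begins.
- hand_in(): hands the job in, once; it reports no verdict.
Trained networks look in the newest picture that a camera, given by its name, has taken for a name from the list of things; names that differ only in an ending like _2 or _b are one class to them, and where a whole thing is asked for, a point or a joint stands for the part that bears it (a point fixed in the world has none). Each returns a list of dicts, best first, with "p" (0 to 1); they miss things now and then, are a little off and sometimes report something else, mostly with a low value. They report only what shows in the picture. A call takes as long as a camera call. They do not tell look-alikes from the thing itself.
- masks_of(label, camera): "pixels" (480x640 bool, what is visible of it).
- mark_of(label, camera): "point" ([x, y, z] in mm, in world coordinates, good to about 4 mm: a listed point, or the origin of a listed thing).
The state is a dict: "t": time; "joints": joint angles; "joint_velocities": joint speeds; "tau": joint torques, N m; "eef_pos": TCP position; "tcp_rot": TCP orientation; "ft_force": force on the tool from outside, world axes, zero at the start; "ft_torque": the same for the moment, N m; "finger_gap": opening from 0.0 (shut) to 1.0 (fully open).
Only numpy, scipy, OpenCV 4.12 (cv2) and the standard library are available. Lean on these libraries where they do the work, as an engineer would, in place of code of your own. Each camera call takes 0.05 s, during which the arm holds its last target.

## Task

The rack's stop plate sits too low, so tumblers would wedge in the collars. Loosen the round jam nut by a good quarter turn, turn the black adjuster screw above it clockwise until the rib on its head points at the index tab, and tighten the nut fully again without losing the setting. Then stand every small tumbler from the left front of the worktop upright in a collar of its own, down on the stop plate; leave the cup and the mill alone.

Things in the scene. Friction and masses are not known exactly. Their poses are not given: they have to be found in the camera images.
- rack: fixed steel tumbler rack, base 170 x 170 x 6 mm; origin: centre of its underside, z up. Four flared collars (46 to 64 mm above the worktop, inside 46 mm wide below, 50 mm at the mouth) at (+-56, +-56) mm in its own x, y. On its central vertical axis, from below: hub (44 mm wide, up to 68 mm), jam nut, screw head. The index tab lies in its -x direction.
- index_tab (a point): top of the small fixed raised index tab, 8 mm wide, 45 mm from the central axis in the rack's -x direction, 67 mm above the worktop; the rib on the screw head is compared with it
- nut (a joint): jam nut: knurled steel ring 56 mm across, 69 to 85 mm above the worktop on the rack's central axis; does not rise. Angle in rad, 0 = tight (end stop), grows as it is loosened, counterclockwise from above, to 2.2. Stays where left; takes about 0.3 Nm. A small dark rib on its top, near the edge, points at the index tab when tight.
- screw (a joint): adjuster screw: black round head 38 mm across, 92 to 114 mm above the worktop on the rack's axis (14 mm spindle below); does not rise. Angle in rad, grows clockwise from above, 0 to 4.4; 1 rad lifts the stop plate 6 mm. At 3.6, the wanted setting, the light rib on top (centre to rim) points at the index tab. Starts at 0.2 to 1.2. Takes about 0.15 Nm; must not be forced while the nut is tight.
- plate_top (a point): centre of the top of the aluminium stop plate in the rack, 12 mm above the worktop at screw 0, 34 mm at 3.6; a 45 mm disc under each collar carries a tumbler's foot. There the rim stands 58 mm above the plate, with about 1.5 mm play to the collar at the wanted setting; with the plate lower, tumblers sink and wedge
- pocket0 (a point): centre of the mouth of the front left collar (seen with the index tab towards you), 64 mm above the worktop; each collar takes one tumbler
- pocket1 (a point): centre of the mouth of the front right collar (seen with the index tab towards you), 64 mm above the worktop; each collar takes one tumbler
- pocket2 (a point): centre of the mouth of the back right collar (seen with the index tab towards you), 64 mm above the worktop; each collar takes one tumbler
- pocket3 (a point): centre of the mouth of the back left collar (seen with the index tab towards you), 64 mm above the worktop; each collar takes one tumbler
- tumbler0: small clear glass tumbler, hollow, tapered: 40 mm across the foot, 51 mm across the rim, 58 mm tall, 145 g, heavy foot; grip it across the rim from outside. Starts upright on the worktop left of the rack. Origin: centre of its underside, z up. May be absent (None from the start).
- tumbler1: small clear glass tumbler, hollow, tapered: 40 mm across the foot, 51 mm across the rim, 58 mm tall, 145 g, heavy foot; grip it across the rim from outside. Starts upright on the worktop left of the rack. Origin: centre of its underside, z up. May be absent (None from the start).
- tumbler2: small clear glass tumbler, hollow, tapered: 40 mm across the foot, 51 mm across the rim, 58 mm tall, 145 g, heavy foot; grip it across the rim from outside. Starts upright on the worktop left of the rack. Origin: centre of its underside, z up. May be absent (None from the start).
- tumbler3: small clear glass tumbler, hollow, tapered: 40 mm across the foot, 51 mm across the rim, 58 mm tall, 145 g, heavy foot; grip it across the rim from outside. Starts upright on the worktop left of the rack. Origin: centre of its underside, z up. May be absent (None from the start).
- cup: bystander: white espresso cup, 64 x 88 x 54 mm, on the front strip left of the rack; origin: underside; leave alone
- mill: bystander: salt mill, 44 mm across, 90 mm tall, standing behind the rack; origin: underside; leave alone
There are look-alikes about, which are no part of the job. What is shaped like the tumbler3 but brown is not meant. Leave any red look-alike of the tumbler0 alone.

How it is judged (in metres and radians):
On the way, in this order (a step that is already met when the one before it is completed fails the run):
1. the jam nut is loosened by at least 0.9 rad (value of joint nut above 0.9 rad), for 0.2 s.
2. with the nut still loose, the screw's rib points at the index tab (within 0.35 rad) (value of joint screw between 3.25 and 3.95 rad and value of joint nut above 0.6 rad), for 0.3 s.
3. the nut is tight again (within 0.12 rad) and the screw still set (value of joint screw between 3.25 and 3.95 rad and value of joint nut below 0.12 rad), for 0.3 s.
4. every tumbler stands in a collar on the stop plate ((horizontal distance between tumbler0 and pocket0 below 0.006 m or horizontal distance between tumbler0 and pocket1 below 0.006 m or horizontal distance between tumbler0 and pocket2 below 0.006 m or horizontal distance between tumbler0 and pocket3 below 0.006 m) and z of tumbler0 in the frame of plate_top between -0.003 and 0.004 m and angle between each of tumbler0, tumbler1, tumbler2, tumbler3's own z axis and vertical below 0.1 rad and linear speed of each of tumbler0, tumbler1, tumbler2, tumbler3 below 0.02 m/s and (horizontal distance between tumbler1 and pocket0 below 0.006 m or horizontal distance between tumbler1 and pocket1 below 0.006 m or horizontal distance between tumbler1 and pocket2 below 0.006 m or horizontal distance between tumbler1 and pocket3 below 0.006 m) and z of tumbler1 in the frame of plate_top between -0.003 and 0.004 m and (horizontal distance between tumbler2 and pocket0 below 0.006 m or horizontal distance between tumbler2 and pocket1 below 0.006 m or horizontal distance between tumbler2 and pocket2 below 0.006 m or horizontal distance between tumbler2 and pocket3 below 0.006 m) and z of tumbler2 in the frame of plate_top between -0.003 and 0.004 m and (horizontal distance between tumbler3 and pocket0 below 0.006 m or horizontal distance between tumbler3 and pocket1 below 0.006 m or horizontal distance between tumbler3 and pocket2 below 0.006 m or horizontal distance between tumbler3 and pocket3 below 0.006 m) and z of tumbler3 in the frame of plate_top between -0.003 and 0.004 m), for 0.3 s.
At the end, for the whole second after the job is handed in: Screw at 3.6 +- 0.35 rad, nut within 0.12 rad of tight, every tumbler present upright (within 0.1 rad), at rest, within 6 mm of a collar's centre and with its underside -3 to +4 mm from the top of the stop plate (all of step 3 and all of step 4); the robot touches nothing.
It fails at once if the cup is pushed more than 3 cm (distance of cup from where it was at the start of the episode above 0.03 m).
It fails at once if the mill is pushed more than 3 cm (distance of mill from where it was at the start of the episode above 0.03 m).
Of tumbler0, tumbler1, tumbler2, tumbler3 only 2 to 4 are there at a start; the rules pass over those that are not, and their reading is None.
At some moment in a run one of tumbler0, tumbler1, tumbler2, tumbler3 may be knocked a few centimetres aside while the robot is not near it.
It also fails if it takes over 210 s, if anything falls off the work surface, if the arm or the gripper's body presses on something with over 40 N, if the wrist force passes 120 N, or if a joint passes its speed limit or range.

## Working session

There is one attempt and no reset: what is moved stays moved. The work goes in short steps, Python scripts to look and compute and a tool call to move; the robot and the scene stay as the last step left them, time stands still between calls to the robot, and variables do not carry over. Pictures are saved under pics/ and viewed, and the job is handed in when it is done.

Besides the shell and the picture viewer there is one more tool, called after "Call:" as a command line: name --pt "numbers of a row" for each row, then --argument value for the rest. drive_tool: Moves the arm, as the interface text tells. Its arguments: {"type":"object","properties":{"commands":{"type":"array"}},"required":["commands"]}

```bash
ls; mkdir -p pics
python3 - <<'E'
from workcell import *
import cv2
s=read_state(); print(s)
for n in("scene","top","wrist"):
    im=get_image(n); cv2.imwrite(f"pics/{n}0.png",im["frame"]); print(n,im["vfov"],im["cx"],im["cy"],im["extrinsics"].round(3).tolist() if hasattr(im["extrinsics"],'round') else im["extrinsics"])
for l in["rack","index_tab","nut","screw","plate_top","pocket0","pocket1","pocket2","pocket3","tumbler0","tumbler1","cup","mill"]:
    for c in ("scene","top"):
        get_image(c)
        print(l,c,[(round(d["p"],2),[round(float(v)) for v in d["point"]]) for d in mark_of(l,c)])
E
```

```text
pics
{'t': 0.0, 'joints': array([ 1.58809363e+00,  3.59385393e-01,  1.10158637e-02, -3.28471961e-04,
       -1.22407602e+00, -2.88061028e-01]), 'joint_velocities': array([ 0.00041093,  0.00213782, -0.00011139, -0.00055115, -0.00098026,
       -0.00049068]), 'tau': array([ 8.25333263e-04, -5.83326173e+01,  2.93431753e+01,  6.93715140e+00,
       -5.81117085e-03,  2.00722639e-05]), 'eef_pos': array([180.47043999, 649.91546098, 230.34983078]), 'tcp_rot': array([ 9.90841964e-01, -1.35024066e-01, -2.72078058e-05,  8.38504042e-04]), 'ft_force': array([ 0.58355756,  0.31242808, -0.15623613]), 'ft_torque': array([ 0.02492873, -0.01393161, -0.00423402]), 'finger_gap': 1.0000309672393584}
scene 42.89462967296571 328.8354778301708 238.9700018199323 [[0.682, -0.732, -0.007, -329.844], [-0.35, -0.318, -0.881, 304.606], [0.643, 0.603, -0.472, 1378.387], [0.0, 0.0, 0.0, 1.0]]
top 42.288695891066546 332.27505996418057 243.78918933261335 [[0.376, -0.927, 0.002, -138.331], [-0.779, -0.317, -0.541, 527.34], [0.502, 0.202, -0.841, 1414.603], [0.0, 0.0, 0.0, 1.0]]
wrist 63.15946543326175 315.3725485896298 236.52372958896055 [[-0.267, -0.964, 0.002, 673.86], [-0.93, 0.258, 0.262, -33.297], [-0.253, 0.068, -0.965, 377.845], [0.0, 0.0, 0.0, 1.0]]
rack scene [(0.95, [462, -307, -2])]
rack top [(0.64, [462, -306, -2])]
index_tab scene [(0.62, [421, -327, 65])]
index_tab top [(0.95, [420, -328, 64])]Traceback (most recent call last):
  File "<stdin>", line 9, in <module>
ValueError: it knows: cup, index_tab, mill, plate_top, pocket, rack, tumbler
```

Run:
```python
from workcell import *
for l in["plate_top","pocket","tumbler","cup","mill"]:
    for c in ("scene","top"):
        get_image(c)
        print(l,c,[(round(d["p"],2),[round(float(v)) for v in d["point"]]) for d in mark_of(l,c)])
```

```text
plate_top scene [(0.9, [461, -311, 20])]
plate_top top [(0.57, [461, -306, 14])]
pocket scene [(0.92, [494, -234, 62]), (0.85, [430, -382, 65]), (0.73, [537, -342, 62]), (0.68, [389, -282, 64])]
pocket top [(0.92, [531, -342, 59]), (0.78, [492, -237, 64]), (0.77, [389, -278, 61]), (0.73, [428, -382, 68])]
tumbler scene [(0.86, [510, 304, -1]), (0.75, [448, 590, 2]), (0.74, [420, 222, 0]), (0.67, [429, 385, 3]), (0.54, [470, 468, 0])]
tumbler top [(0.83, [428, 385, 4]), (0.81, [419, 214, -1]), (0.68, [466, 466, -1]), (0.63, [444, 588, -2]), (0.58, [508, 304, 2])]
cup scene [(0.93, [444, -96, 0]), (0.27, [464, -309, 17])]
cup top [(0.74, [445, -98, -1]), (0.5, [418, -328, 66])]
mill scene [(0.3, [492, -238, 65])]
mill top [(0.62, [739, -271, 0])]
```

View pics/scene0.png

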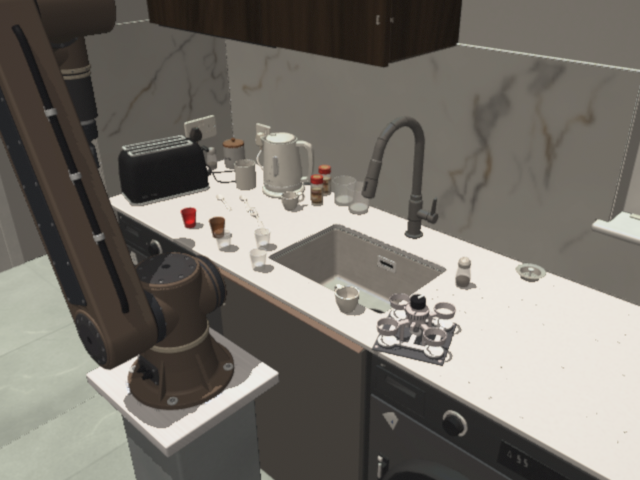

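View pics/top0.png

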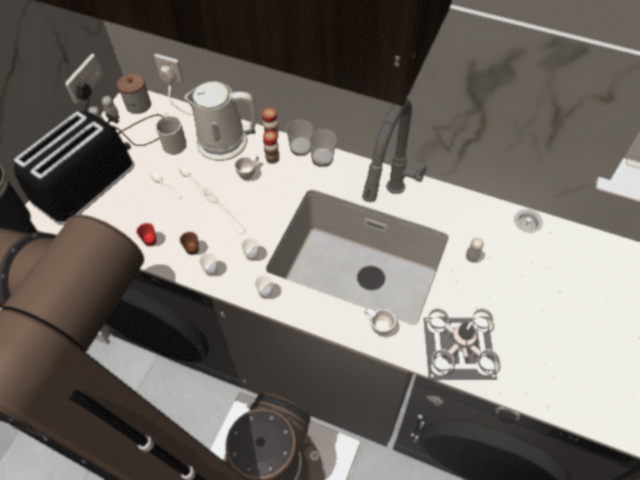

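```bash
cat > h.py <<'E'
from workcell import *
import workcell, numpy as np, cv2
from scipy.spatial.transform import Rotation as R
def fr():
    s=read_state(); Rm=R.from_quat(s["tcp_rot"]).as_matrix(); return s,Rm
def plan(target,yaw=None):
    """target world mm TCP, yaw of tool x (rad); prints drive units"""
    s,Rm=fr(); d=Rm.T@(np.array(target,float)-s["eef_pos"])/25
    y0=np.arctan2(Rm[1,0],Rm[0,0]); t=0
    if yaw is not None: t=-np.degrees((yaw-y0+np.pi)%(2*np.pi)-np.pi)/5
    print("shift",d.round(2),"turn",round(t,2),"yaw now",round(y0,3))
def st():
    s,Rm=fr(); print("t",round(s["t"],2),"pos",s["eef_pos"].round(1),"yaw",round(np.arctan2(Rm[1,0],Rm[0,0]),3),"tilt",np.round(Rm[:,2],3),"j",s["joints"].round(2),"f",s["ft_force"].round(1),"tq",s["ft_torque"].round(2),"gap",round(s["finger_gap"],3))
def proj(im,P):
    E=np.array(im["extrinsics"]); P=np.atleast_2d(P); c=P@E[:3,:3].T+E[:3,3]; f=240/np.tan(np.radians(im["vfov"])/2)
    return np.c_[im["cx"]+f*c[:,0]/c[:,2], im["cy"]+f*c[:,1]/c[:,2]]
def unz(im,px,z):
    """pixel(s) -> world point on plane z"""
    E=np.array(im["extrinsics"]); f=240/np.tan(np.radians(im["vfov"])/2); px=np.atleast_2d(px).astype(float)
    d=np.c_[(px[:,0]-im["cx"])/f,(px[:,1]-im["cy"])/f,np.ones(len(px))]@E[:3,:3]; o=-E[:3,:3].T@E[:3,3]
    return o+d*((z-o[2])/d[:,2])[:,None]
def save(name,im,crop=None,k=1):
    f=im["frame"]
    if crop: x0,y0,x1,y1=crop; f=f[y0:y1,x0:x1]
    f=cv2.resize(f,None,fx=k,fy=k,interpolation=cv2.INTER_CUBIC) if k!=1 else f
    cv2.imwrite("pics/"+name,f)
E
python3 - <<'E'
from h import *
print([k for k in dir(workcell) if not k.startswith('_')])
print(getattr(workcell,"tcp_to_grasp",None))
plan([450,200,330]); plan([450,-280,330])
st()
E
```

```text
['MotionError', 'get_image', 'hand_in', 'mark_of', 'masks_of', 'read_state', 'tcp_to_grasp']
18.700000000000003
shift [15.2  14.48 -3.95] turn 0 yaw now -0.271
shift [20.34 32.98 -3.95] turn 0 yaw now -0.271
t 1.6 pos [180.6 650.4 231.3] yaw -0.271 tilt [ 0. -0. -1.] j [ 1.59  0.36  0.01  0.   -1.22 -0.29] f [-0.6 -0.4  0.1] tq [ 0.07 -0.02 -0.01] gap 1.0
```

Call:
drive_tool --pt "0 0 -4 0 1" --pt "4 3 -4 0 1" --pt "8 6 -4 0 1" --pt "11 9 -4 0 1" --pt "13 12 -4 0 1" --pt "15.2 14.5 -4 0 1" --pt "15.2 14.5 -4 0 1" --pt "15.2 14.5 -4 0 1" --pt "15.2 14.5 -4 0 1" --pt "15.2 14.5 -4 0 1" --pt "15.2 14.5 -4 0 1"

```text
t: 2.52
eef_pos: [394.3, 298.0, 324.2]
tcp_rot: [0.991, -0.135, 0.0, -0.0]
ft_force: [1.1, 0.9, -0.0]
finger_gap: 0.996
```

Run:
```python
from h import *
st(); plan([430,-285,320])
im=get_image("scene"); save("scene1.png",im,(100,130,420,330),2.4)
print([(round(d["p"],2),[round(float(v)) for v in d["point"]]) for d in mark_of("tumbler","scene")])
im=get_image("top"); save("top1.png",im,(100,130,420,330),2.4)
```

```text
t 2.52 pos [394.3 298.  324.2] yaw -0.27 tilt [ 0.001  0.001 -1.   ] j [ 1.05  0.01 -0.22  0.   -1.35  0.25] f [ 1.1  0.9 -0. ] tq [ 0.03 -0.13  0.05] gap 0.996
shift [ 7.6  22.09  0.15] turn 0 yaw now -0.27
[(0.83, [427, 384, -1]), (0.76, [511, 303, -1]), (0.69, [418, 222, 1]), (0.68, [447, 587, -1]), (0.55, [468, 466, -6])]
```

View pics/top1.png

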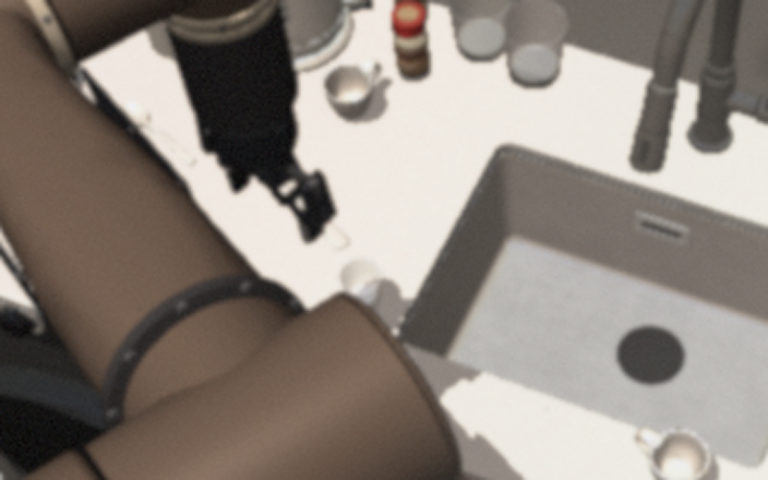

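Call:
drive_tool --pt "1 1.5 0 1 1" --pt "2 3 0 2 1" --pt "3 4.5 0 3 1" --pt "4 6 0 4 1" --pt "5 8 0 5 1" --pt "6 10 0 6 1" --pt "7 12 0 7 1" --pt "7.6 14 0 8 1" --pt "7.6 16 0 9 1" --pt "7.6 18 0 10 1" --pt "7.6 20 0 10.6 1" --pt "7.6 22 0 10.6 1"

```text
t: 3.67
eef_pos: [450.9, -187.7, 323.5]
tcp_rot: [0.826, -0.564, 0.0, -0.0]
ft_force: [1.8, -0.1, 0.8]
finger_gap: 0.999
```

Run:
```python
from h import *
st(); plan([430,-285,320],-1.2)
```

```text
t 3.67 pos [ 450.9 -187.7  323.5] yaw -1.198 tilt [ 0.  0. -1.] j [ 0.01 -0.   -0.23 -0.   -1.35  0.36] f [ 1.8 -0.1  0.8] tq [-0.05 -0.16  0.  ] gap 0.999
shift [3.32 2.2  0.14] turn 0.02 yaw now -1.198
```

Call:
drive_tool --pt "1.5 1 0 0 1" --pt "3.3 2.2 0 0 1" --pt "3.3 2.2 0 0 1" --pt "3.3 2.2 0 0 1" --pt "3.3 2.2 0 0 1"

```text
t: 4.08
eef_pos: [430.1, -283.8, 323.1]
tcp_rot: [0.826, -0.564, -0.0, 0.0]
ft_force: [-0.6, 0.0, 0.3]
finger_gap: 0.999
```

Run:
```python
from h import *
st()
im=get_image("wrist"); save("wrist1.png",im)
E=np.array(im["extrinsics"]); print(-E[:3,:3].T@E[:3,3])
for l in("index_tab","rack","pocket","plate_top"): print(l,[(round(d["p"],2),[round(float(v),1) for v in d["point"]]) for d in mark_of(l,"wrist")])
```

```text
t 4.08 pos [ 430.1 -283.8  323.1] yaw -1.197 tilt [-0.001  0.    -1.   ] j [-0.2   0.04 -0.18 -0.   -1.35  0.58] f [-0.6  0.   0.3] tq [ 0.03 -0.02  0.01] gap 0.999
[ 454.65601084 -345.69130749  464.65799474]
index_tab [(0.9, [421.6, -326.3, 65.5])]
rack [(0.67, [458.2, -309.5, -2.3])]
pocket [(0.96, [492.9, -234.1, 63.9]), (0.84, [537.1, -343.4, 67.6]), (0.67, [386.3, -277.0, 67.6]), (0.67, [430.4, -378.1, 65.4])]
plate_top []
```

View pics/wrist1.png

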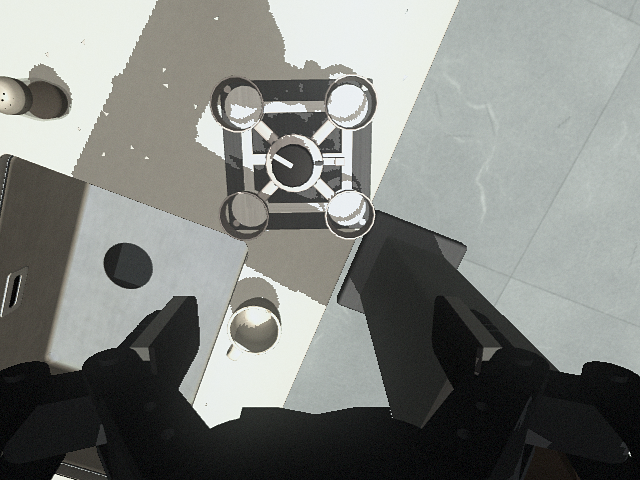

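Run:
```python
from h import *
im=get_image("wrist"); save("wrist2.png",im,(195,60,395,255),4)
```

```text
(no output)
```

View pics/wrist2.png

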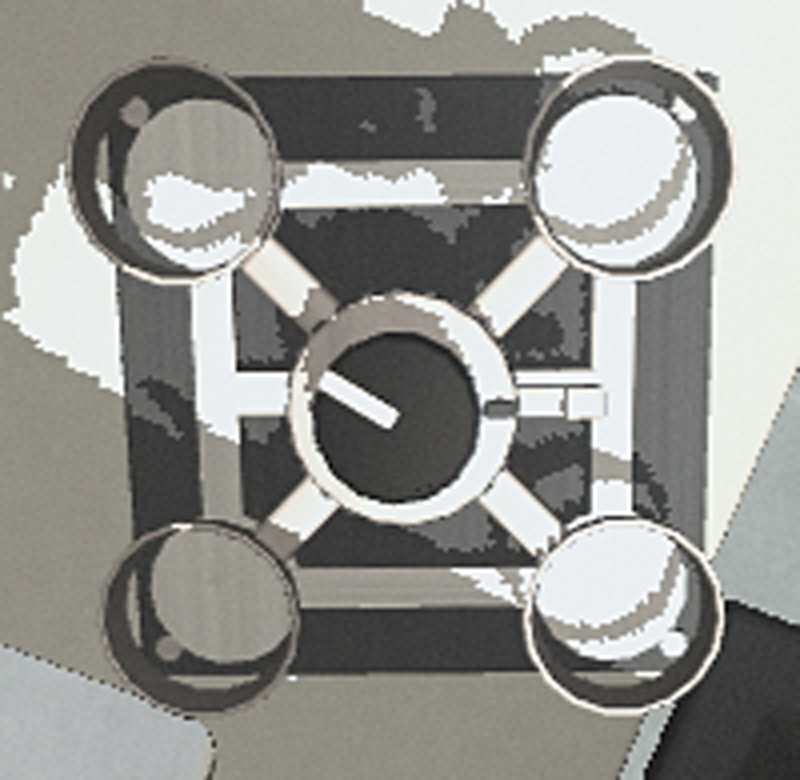

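Run:
```python
from h import *
im=get_image("wrist")
c=lambda a:np.array(a,float)/4+[195,60]
P=unz(im,c([(175,170),(629,168),(627,616),(202,617)]),64); print(P.round(1),P.mean(0).round(1))
print("nut",unz(im,c([(403,408)]),85).round(1),"head",unz(im,c([(395,417)]),114).round(1),"tab",unz(im,c([(585,403)]),67).round(1))
ang=lambda v:np.arctan2(v[1],v[0])
yaw=[]
for i,e in enumerate(P-P.mean(0)): yaw.append(ang(e))
print(np.degrees(yaw))
r=unz(im,c([(395,422),(320,377)]),114); d=r[1]-r[0]; t=unz(im,c([(585,403)]),67)[0]-P.mean(0)
print("rib",np.degrees(ang(d)),"tab",np.degrees(ang(t)),"cw from rib to tab",np.degrees((ang(d)-ang(t))%(2*np.pi)))
n=unz(im,c([(500,409)]),85)[0]-unz(im,c([(403,408)]),85)[0]; print("nut rib",np.degrees(ang(n)))
```

```text
[[ 534.4 -341.6   64. ]
 [ 431.7 -382.7   64. ]
 [ 388.7 -280.1   64. ]
 [ 492.2 -238.8   64. ]] [ 461.7 -310.8   64. ]
nut [[ 462.  -310.5   85. ]] head [[ 462.4 -310.6  114. ]] tab [[ 420.3 -326.9   67. ]]
[ -22.96417447 -112.64549444  157.20033932   67.08720672]
rib -9.248849153107779 tab -158.75661300821568 cw from rib to tab 149.50776385510792
nut rib -158.97100804092395
```

Run:
```python
from h import *
st(); plan([462,-310.6,68],-1.2)
```

```text
t 4.43 pos [ 430.4 -282.6  323.8] yaw -1.194 tilt [ 0. -0. -1.] j [-0.2   0.04 -0.18 -0.   -1.35  0.58] f [ 0.  -0.5 -0.5] tq [-0.01 -0.02 -0.01] gap 0.998
shift [ 1.5  -0.76 10.23] turn 0.07 yaw now -1.194
```

Call:
drive_tool --pt "1.5 -0.76 1 0 1" --pt "1.5 -0.76 2.5 0 1" --pt "1.5 -0.76 4 0 1" --pt "1.5 -0.76 5.5 0 1" --pt "1.5 -0.76 6 0 1" --pt "1.5 -0.76 6 0 1"

```text
t: 4.93
eef_pos: [459.3, -310.1, 169.6]
tcp_rot: [0.827, -0.563, -0.003, 0.001]
ft_force: [-0.0, -0.6, 1.4]
finger_gap: 1.0
```

Run:
```python
from h import *
st(); plan([462,-310.6,68],-1.2)
im=get_image("wrist"); save("wrist3.png",im)
```

```text
t 4.93 pos [ 459.3 -310.1  169.6] yaw -1.196 tilt [-0.007  0.003 -1.   ] j [-0.24  0.21 -0.34 -0.   -1.02  0.62] f [-0.  -0.6  1.4] tq [-0.01  0.05  0.03] gap 1.0
shift [ 0.08 -0.11  4.06] turn 0.05 yaw now -1.196
```

View pics/wrist3.png

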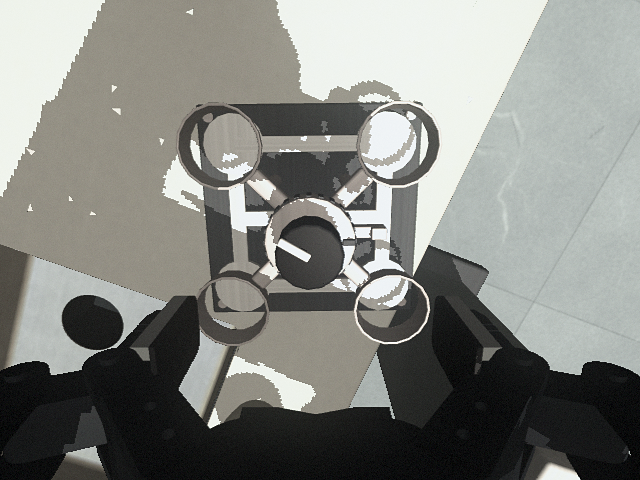

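Call:
drive_tool --pt "0.08 -0.11 1 0 1" --pt "0.08 -0.11 2 0 1" --pt "0.08 -0.11 3 0 1" --pt "0.08 -0.11 3.7 0 1" --pt "0.08 -0.11 4.06 0 1" --pt "0.08 -0.11 4.06 0 1" --pt "0.08 -0.11 4.06 0 1" --pt "0.08 -0.11 4.06 0 1"

```text
t: 5.65
eef_pos: [466.1, -312.7, 74.0]
tcp_rot: [0.827, -0.563, 0.001, -0.0]
ft_force: [-0.1, -0.5, 0.5]
finger_gap: 1.003
```

Run:
```python
from h import *
st(); plan([462,-310.6,68],-1.2)
im=get_image("wrist"); save("wrist4.png",im)
im=get_image("scene"); save("scene4.png",im,(350,260,490,370),5)
```

```text
t 5.65 pos [ 466.1 -312.7   74. ] yaw -1.195 tilt [ 0.003 -0.001 -1.   ] j [-0.24  0.33 -0.44  0.   -0.8   0.62] f [-0.1 -0.5  0.5] tq [-0.08  0.01 -0.04] gap 1.003
shift [-0.14  0.12  0.24] turn 0.05 yaw now -1.195
```

View pics/wrist4.png

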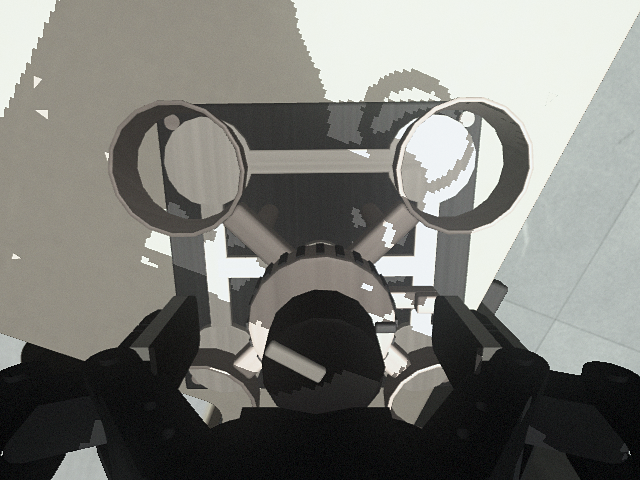

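View pics/scene4.png

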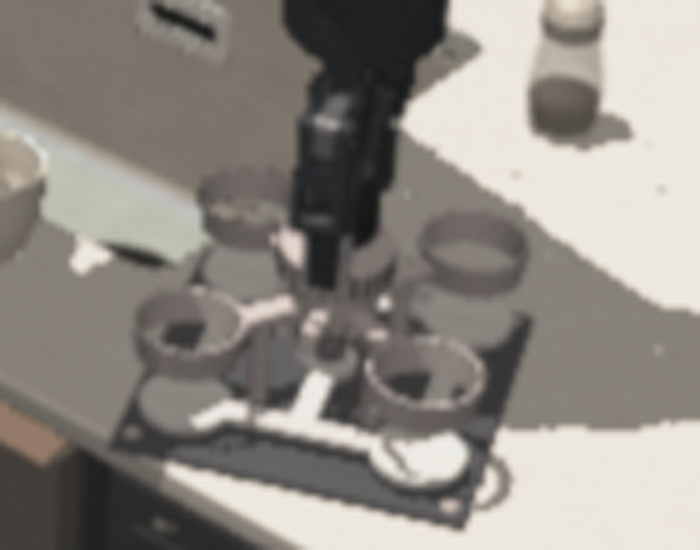

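Call:
drive_tool --pt "-0.1 0.1 0.2 0 1" --pt "-0.1 0.1 0.2 0 1" --pt "-0.1 0.1 0.2 0 1" --pt "-0.1 0.1 0.2 0 1"

```text
t: 6.08
eef_pos: [461.4, -311.0, 67.3]
tcp_rot: [0.827, -0.563, 0.0, 0.0]
ft_force: [0.4, -0.3, 0.2]
finger_gap: 1.002
```

Run:
```python
from h import *
st(); plan([462,-310.6,68],-1.2)
```

```text
t 6.08 pos [ 461.4 -311.    67.3] yaw -1.196 tilt [ 0. -0. -1.] j [-0.24  0.33 -0.46  0.   -0.79  0.62] f [ 0.4 -0.3  0.2] tq [-0.03 -0.02 -0.03] gap 1.002
shift [-0.   -0.03 -0.03] turn 0.05 yaw now -1.196
```

Call:
drive_tool --pt "0 0 0 0 -1" --pt "0 0 0 0 -1" --pt "0 0 0 0 -1" --pt "0 0 0 0 -1" --pt "0 0 0 0 -1" --pt "0 0 0 0 -1"

```text
t: 6.58
eef_pos: [462.8, -310.7, 68.1]
tcp_rot: [0.827, -0.563, 0.001, -0.001]
ft_force: [0.2, 5.3, 6.2]
finger_gap: 0.628
```

Run:
```python
from h import *
st()
```

```text
t 6.58 pos [ 462.8 -310.7   68.1] yaw -1.195 tilt [ 0.003 -0.    -1.   ] j [-0.24  0.33 -0.45 -0.   -0.79  0.62] f [0.2 5.3 6.2] tq [ 1.84 -0.55  0.18] gap 0.628
```

Call:
drive_tool --pt "0 0 0 -1.3 -1" --pt "0 0 0 -2.6 -1" --pt "0 0 0 -4 -1" --pt "0 0 0 -5.4 -1" --pt "0 0 0 -6.8 -1" --pt "0 0 0 -8 -1" --pt "0 0 0 -9 -1" --pt "0 0 0 -10 -1" --pt "0 0 0 -10 -1"

```text
t: 7.33
eef_pos: [463.5, -310.0, 68.1]
tcp_rot: [0.987, -0.158, 0.002, -0.0]
ft_force: [4.3, 8.8, 6.4]
finger_gap: 0.633
```

Call:
drive_tool --pt "0 0 0 -1.3 -1" --pt "0 0 0 -2.6 -1" --pt "0 0 0 -4 -1" --pt "0 0 0 -5.4 -1" --pt "0 0 0 -6.8 -1" --pt "0 0 0 -8 -1" --pt "0 0 0 -9 -1" --pt "0 0 0 -9 -1" --pt "0 0 0 -9 -1" --pt "0 0 0 -9 -1"

```text
t: 8.17
eef_pos: [463.4, -309.2, 68.1]
tcp_rot: [0.973, 0.23, 0.002, -0.0]
ft_force: [3.5, 13.6, 9.0]
finger_gap: 0.627
```

Run:
```python
from h import *
st()
im=get_image("wrist"); save("wrist5.png",im,(120,120,520,420),2)
```

```text
t 8.17 pos [ 463.4 -309.2   68.1] yaw 0.463 tilt [ 0.003  0.001 -1.   ] j [-0.24  0.33 -0.45 -0.   -0.79  2.27] f [ 3.5 13.6  9. ] tq [ 5.84 -1.17  0.29] gap 0.627
```

View pics/wrist5.png

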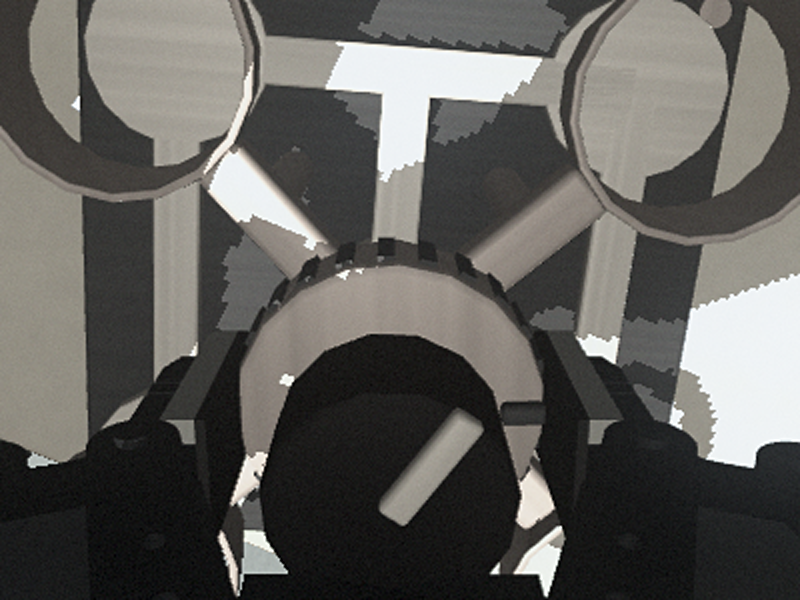

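Call:
drive_tool --pt "0 0 0 0 1" --pt "0 0 0 0 1" --pt "0 0 0 0 1" --pt "0 0 -0.5 0 1" --pt "0 0 -1 0 0.5" --pt "0 0 -1 0 0.5" --pt "0 0 -1 0 0.5" --pt "0 0 -1 0 0.5"

```text
t: 8.88
eef_pos: [461.0, -311.0, 91.6]
tcp_rot: [0.973, 0.229, -0.0, -0.0]
ft_force: [0.1, -0.4, -0.7]
finger_gap: 0.747
```

Run:
```python
from h import *
st(); plan([462,-310.6,93.5])
im=get_image("wrist"); save("wrist6.png",im,(120,120,520,420),2)
```

```text
t 8.88 pos [ 461.  -311.    91.6] yaw 0.462 tilt [-0.  0. -1.] j [-0.24  0.3  -0.43 -0.   -0.84  2.27] f [ 0.1 -0.4 -0.7] tq [ 0.01  0.   -0.01] gap 0.747
shift [ 0.04  0.01 -0.08] turn 0 yaw now 0.462
```

View pics/wrist6.png

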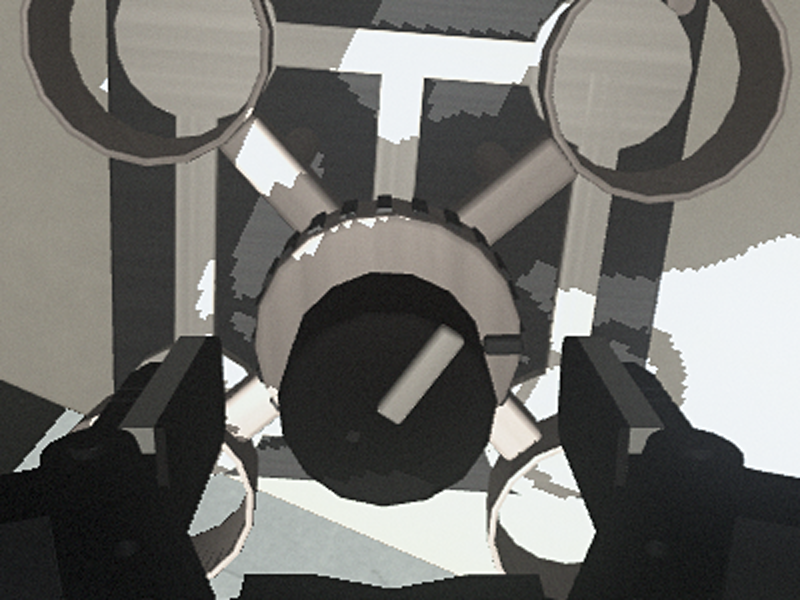

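Call:
drive_tool --pt "0 0 -0.08 0 -1" --pt "0 0 -0.08 0 -1" --pt "0 0 -0.08 0 -1" --pt "0 0 -0.08 0 -1" --pt "0 0 -0.08 0 -1" --pt "0 0 -0.08 0 -1" --pt "0 0 -0.08 0 -1"

```text
t: 9.52
eef_pos: [460.9, -310.3, 94.2]
tcp_rot: [0.973, 0.229, -0.0, -0.001]
ft_force: [-1.8, 4.1, 5.5]
finger_gap: 0.417
```

Call:
drive_tool --pt "0 0 0 1.3 -1" --pt "0 0 0 2.6 -1" --pt "0 0 0 4 -1" --pt "0 0 0 5.4 -1" --pt "0 0 0 6.8 -1" --pt "0 0 0 8 -1" --pt "0 0 0 9 -1" --pt "0 0 0 10 -1" --pt "0 0 0 10 -1" --pt "0 0 0 10 -1"

```text
t: 10.35
eef_pos: [460.8, -309.0, 94.2]
tcp_rot: [0.979, -0.204, -0.001, -0.001]
ft_force: [-2.5, 12.9, 8.5]
finger_gap: 0.419
```

Run:
```python
from h import *
st()
im=get_image("wrist"); save("wrist7.png",im,(120,120,520,420),2)
```

```text
t 10.35 pos [ 460.8 -309.    94.2] yaw -0.411 tilt [-0.001  0.002 -1.   ] j [-0.24  0.29 -0.43 -0.   -0.85  1.4 ] f [-2.5 12.9  8.5] tq [ 4.68  0.89 -0.05] gap 0.419
```

View pics/wrist7.png

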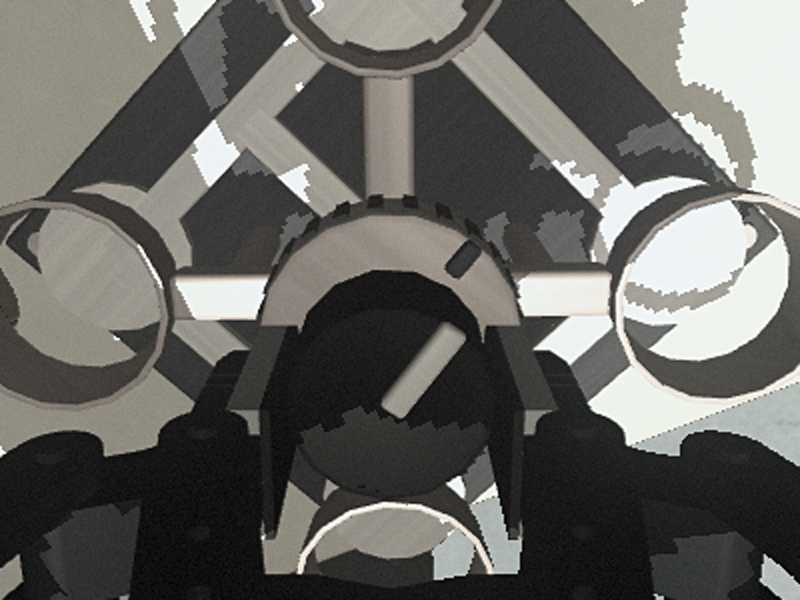

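Call:
drive_tool --pt "0 0 0 1.3 -1" --pt "0 0 0 2.6 -1" --pt "0 0 0 4 -1" --pt "0 0 0 5.4 -1" --pt "0 0 0 6.8 -1" --pt "0 0 0 8 -1" --pt "0 0 0 9 -1" --pt "0 0 0 10 -1" --pt "0 0 0 10 -1" --pt "0 0 0 10 -1"

```text
t: 11.23
eef_pos: [461.8, -308.2, 94.2]
tcp_rot: [0.801, -0.599, -0.001, -0.001]
ft_force: [0.8, 18.3, 9.4]
finger_gap: 0.421
```

Call:
drive_tool --pt "0 0 0 1.3 -1" --pt "0 0 0 2.6 -1" --pt "0 0 0 4 -1" --pt "0 0 0 5.4 -1" --pt "0 0 0 6.8 -1" --pt "0 0 0 8 -1" --pt "0 0 0 9 -1" --pt "0 0 0 10 -1" --pt "0 0 0 10 -1" --pt "0 0 0 10 -1"

```text
t: 12.07
eef_pos: [463.3, -308.3, 94.2]
tcp_rot: [-0.473, 0.881, 0.0, 0.002]
ft_force: [5.6, 17.4, 5.6]
finger_gap: 0.423
```

Run:
```python
from h import *
st()
im=get_image("wrist"); save("wrist8.png",im,(120,120,520,420),2)
```

```text
t 12.07 pos [ 463.3 -308.3   94.2] yaw -2.156 tilt [ 0.003  0.003 -1.   ] j [-0.24  0.29 -0.43 -0.   -0.85 -0.34] f [ 5.6 17.4  5.6] tq [ 6.45 -1.71 -0.08] gap 0.423
```

View pics/wrist8.png

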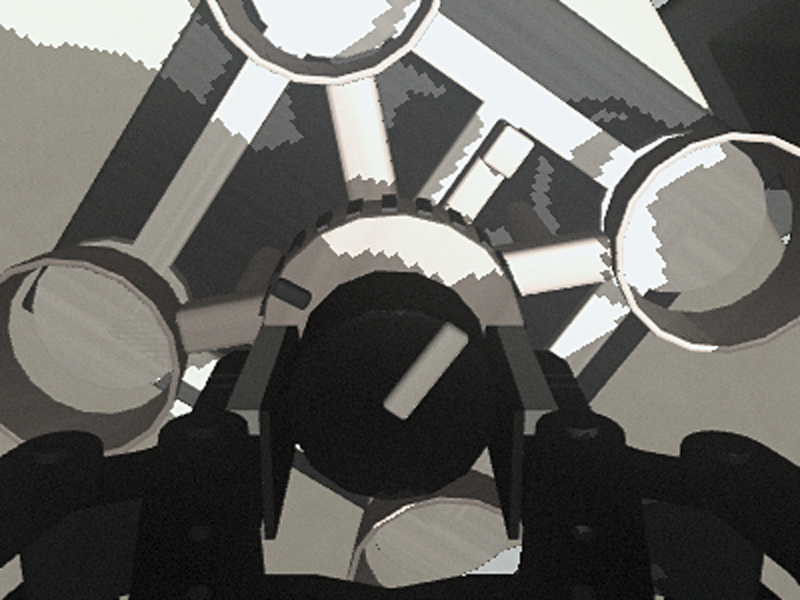

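Run:
```python
from h import *
im=get_image("wrist")
c=lambda a:np.array(a,float)/2+[120,120]
a=lambda v:np.degrees(np.arctan2(v[1],v[0]))
r=unz(im,c([(396,412),(458,330)]),115); t=unz(im,c([(508,148)]),67)[0]
print(r,t,"rib",a(r[1]-r[0]),"tab",a(t-np.array([462,-310.6,67])), a(r[1]-np.array([462,-310.6,0])))
```

```text
[[ 461.74541079 -309.6575748   115.        ]
 [ 444.88684961 -316.55553132  115.        ]] [ 420.49426356 -327.56350556   67.        ] rib -157.74727200135285 tab -157.77003407049008 -160.8116405445967
```

Call:
drive_tool --pt "0 0 0 0 1" --pt "0 0 0 0 1" --pt "0 0 0 0 1" --pt "0 0 0 0 1" --pt "0 0 0 0 1" --pt "0 0 0 0 1"

```text
t: 12.67
eef_pos: [461.2, -311.2, 94.0]
tcp_rot: [-0.473, 0.881, 0.0, -0.0]
ft_force: [0.2, 0.2, 0.3]
finger_gap: 1.001
```

Run:
```python
from h import *
st(); plan([462,-310.6,68])
im=get_image("wrist"); save("wrist9.png",im,(120,120,520,420),2)
```

```text
t 12.67 pos [ 461.2 -311.2   94. ] yaw -2.156 tilt [-0. -0. -1.] j [-0.24  0.3  -0.43  0.   -0.85 -0.34] f [0.2 0.2 0.3] tq [0.07 0.02 0.02] gap 1.001
shift [-0.04 -0.01  1.04] turn 0 yaw now -2.156
```

View pics/wrist9.png

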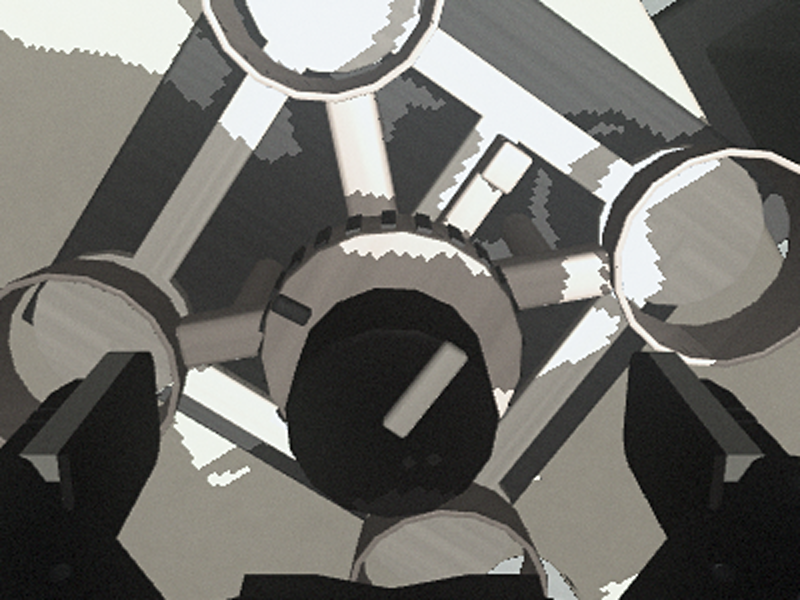

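Call:
drive_tool --pt "0 0 0.5 0 1" --pt "0 0 1.04 0 1" --pt "0 0 1.04 0 1" --pt "0 0 1.04 0 1" --pt "0 0 1.04 0 1" --pt "0 0 1.04 0 -1" --pt "0 0 1.04 0 -1" --pt "0 0 1.04 0 -1" --pt "0 0 1.04 0 -1" --pt "0 0 1.04 0 -1" --pt "0 0 1.04 0 -1"

```text
t: 13.63
eef_pos: [461.5, -310.9, 69.3]
tcp_rot: [-0.473, 0.881, -0.0, 0.0]
ft_force: [-2.9, 2.8, 8.3]
finger_gap: 0.626
```

Call:
drive_tool --pt "0 0 0 1.3 -1" --pt "0 0 0 2.6 -1" --pt "0 0 0 4 -1" --pt "0 0 0 5.4 -1" --pt "0 0 0 6.8 -1" --pt "0 0 0 8 -1" --pt "0 0 0 9 -1" --pt "0 0 0 10 -1" --pt "0 0 0 10 -1"

```text
t: 14.38
eef_pos: [460.8, -309.8, 69.3]
tcp_rot: [-0.054, 0.999, 0.001, -0.0]
ft_force: [-4.4, 9.6, 13.5]
finger_gap: 0.626
```

Call:
drive_tool --pt "0 0 0 1.3 -1" --pt "0 0 0 2.6 -1" --pt "0 0 0 4 -1" --pt "0 0 0 5.4 -1" --pt "0 0 0 6.5 -1" --pt "0 0 0 7.5 -1" --pt "0 0 0 8.2 -1" --pt "0 0 0 8.8 -1" --pt "0 0 0 9.2 -1" --pt "0 0 0 9.2 -1" --pt "0 0 0 9.2 -1"

```text
t: 15.3
eef_pos: [461.1, -308.7, 69.3]
tcp_rot: [0.338, 0.941, 0.001, -0.0]
ft_force: [-3.5, 17.2, 15.4]
finger_gap: 0.635
```

Run:
```python
from h import *
st(); 
im=get_image("wrist"); save("wrist10.png",im,(120,120,520,420),2)
```

```text
t 15.3 pos [ 461.1 -308.7   69.3] yaw 2.453 tilt [-0.     0.002 -1.   ] j [-0.24  0.32 -0.45 -0.   -0.79 -2.02] f [-3.5 17.2 15.4] tq [6.15 1.26 0.31] gap 0.635
```

View pics/wrist10.png

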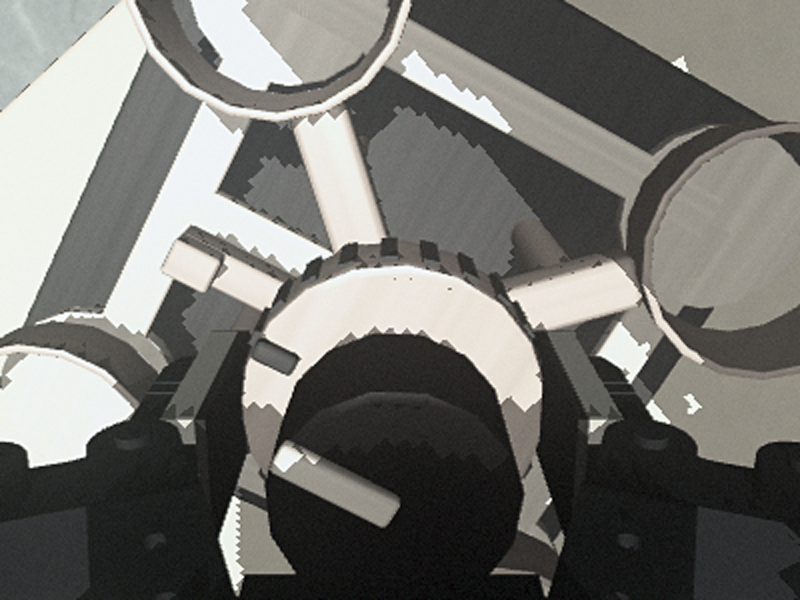

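Call:
drive_tool --pt "0 0 0 0.6 -1" --pt "0 0 0 1.2 -1" --pt "0 0 0 1.6 -1" --pt "0 0 0 1.6 -1" --pt "0 0 0 1.6 -1"

```text
t: 15.77
eef_pos: [463.9, -311.2, 69.5]
tcp_rot: [0.402, 0.916, 0.0, 0.002]
ft_force: [5.4, 3.3, 5.4]
finger_gap: 0.627
```

Run:
```python
from h import *
st();
```

```text
t 15.77 pos [ 463.9 -311.2   69.5] yaw 2.314 tilt [ 0.005 -0.001 -1.   ] j [-0.24  0.33 -0.45  0.   -0.79 -2.16] f [5.4 3.3 5.4] tq [ 1.03 -2.12 -0.19] gap 0.627
```

Call:
drive_tool --pt "0 0 0 0 1" --pt "0 0 0 0 1" --pt "0 0 0 0 1" --pt "0 0 0 0 1" --pt "0 0 -1 0 1" --pt "0 0 -2.5 0 1" --pt "0 0 -4 0 1" --pt "0 0 -5 0 1" --pt "0 0 -5 0 1" --pt "0 0 -5 0 1" --pt "0 0 -5 0 1"

```text
t: 16.68
eef_pos: [460.7, -310.7, 192.5]
tcp_rot: [0.403, 0.915, 0.0, -0.001]
ft_force: [-0.9, -0.3, -1.1]
finger_gap: 1.001
```

Run:
```python
from h import *
st(); 
im=get_image("wrist"); save("wrist11.png",im,(180,80,430,330),3)
```

```text
t 16.68 pos [ 460.7 -310.7  192.5] yaw 2.312 tilt [-0.001  0.001 -1.   ] j [-0.24  0.19 -0.31 -0.   -1.07 -2.16] f [-0.9 -0.3 -1.1] tq [-0.02  0.06 -0.01] gap 1.001
```

View pics/wrist11.png

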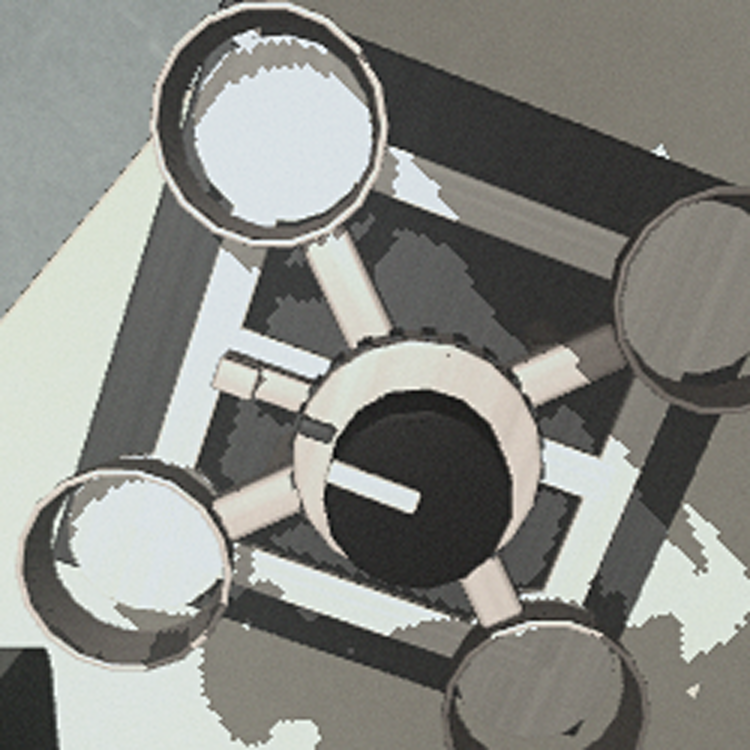

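Run:
```python
from h import *
im=get_image("wrist")
c=lambda a:np.array(a,float)/3+[180,80]
a=lambda v:np.degrees(np.arctan2(v[1],v[0]))
r=unz(im,c([(415,501),(336,472)]),115)
n=unz(im,c([(317,432),(418,462)]),85); t=unz(im,c([(237,376)]),67)[0]
C=np.array([462,-310.6,0])
print("rib",a(r[1]-r[0]),"nut",a(n[0]-C),a(n[0]-n[1]),n,"tab",a(t-C))
P=unz(im,c([(270,124),(127,567)]),64);print(P)
```

```text
rib -158.43910151413527 nut -158.5438866669735 -154.55825883386865 [[ 441.36949801 -318.70832211   85.        ]
 [ 462.1864693  -308.805106     85.        ]] tab -160.35418314441006
[[ 389.6559335  -278.03432381   64.        ]
 [ 431.6511672  -380.20923602   64.        ]]
```

Run:
```python
from h import *
im=get_image("top"); E=np.array(im["extrinsics"]);f=240/np.tan(np.radians(im["vfov"])/2)
for p in [(372,190),(376,160),(395,110),(397,180)]:
    z=np.median(im["range_z"][p[1]-1:p[1]+2,p[0]-1:p[0]+2]); c=np.array([(p[0]-im["cx"])/f*z,(p[1]-im["cy"])/f*z,z]); print(p,(E[:3,:3].T@(c-E[:3,3])).round())
plan([473,250,330],-1.2)
im=get_image("scene"); save("scene5.png",im)
```

```text
(372, 190) [301. -89. 741.]
(376, 160) [701.  22. 326.]
(395, 110) [798.  14. 406.]
(397, 180) [ 367. -110.  699.]
shift [16.22 15.5  -5.51] turn -31.75 yaw now 2.312
```

View pics/scene5.png

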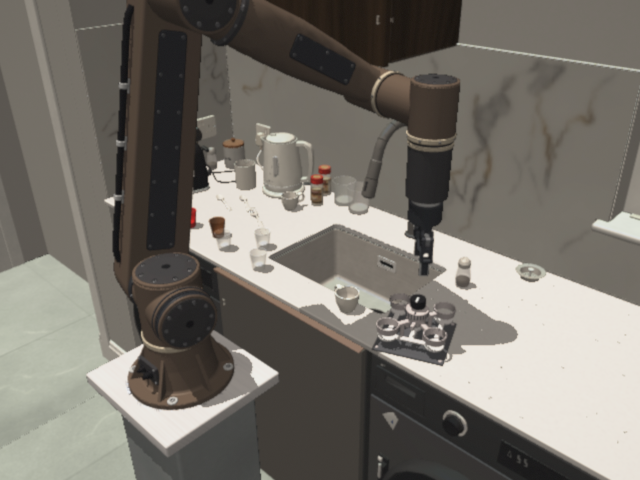

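Call:
drive_tool --pt "0 0 -1.5 -1.3 1" --pt "0 0 -3 -2.6 1" --pt "1.5 1.5 -4.5 -4 1" --pt "3 3 -5.5 -5.4 1" --pt "4.5 4.5 -5.5 -6.8 1" --pt "6 6 -5.5 -8.2 1" --pt "7.5 7.5 -5.5 -9.6 1" --pt "9 9 -5.5 -11 1" --pt "10.5 10.5 -5.5 -12.4 1" --pt "12 12 -5.5 -13.8 1" --pt "14 14 -5.5 -15.2 1" --pt "16 15.5 -5.5 -16 1"

```text
t: 17.88
eef_pos: [476.8, 93.6, 329.4]
tcp_rot: [-0.283, 0.959, -0.0, -0.0]
ft_force: [1.2, -0.1, 0.7]
finger_gap: 1.0
```

Run:
```python
from h import *
st(); plan([473,250,330],-1.2)
```

```text
t 17.88 pos [476.8  93.6 329.4] yaw -2.568 tilt [-0.001 -0.001 -1.   ] j [ 0.6  -0.01 -0.22  0.   -1.36 -1.6 ] f [ 1.2 -0.1  0.7] tq [-0.03 -0.17 -0.03] gap 1.0
shift [-3.27  5.33 -0.03] turn -15.67 yaw now -2.568
```

Call:
drive_tool --pt "-1 1.5 0 -1.3 1" --pt "-2 3 0 -2.6 1" --pt "-3.2 5 0 -4 1" --pt "-3.27 5.33 0 -5.4 1" --pt "-3.27 5.33 0 -6.8 1" --pt "-3.27 5.33 0 -8.2 1" --pt "-3.27 5.33 0 -9.6 1" --pt "-3.27 5.33 0 -11 1" --pt "-3.27 5.33 0 -12.4 1" --pt "-3.27 5.33 0 -13.8 1" --pt "-3.27 5.33 0 -15.2 1" --pt "-3.27 5.33 0 -15.7 1"

```text
t: 18.88
eef_pos: [474.5, 247.9, 328.9]
tcp_rot: [0.826, -0.564, -0.0, 0.001]
ft_force: [0.9, -0.0, 0.2]
finger_gap: 0.998
```

Run:
```python
from h import *
st()
im=get_image("wrist"); save("wrist12.png",im)
print([(round(d["p"],2),[round(float(v),1) for v in d["point"]],proj(im,d["point"]).round().tolist()) for d in mark_of("tumbler","wrist")])
```

```text
t 18.88 pos [474.5 247.9 328.9] yaw -1.197 tilt [-0.001 -0.001 -1.   ] j [ 0.85  0.08 -0.13 -0.   -1.36 -0.47] f [ 0.9 -0.   0.2] tq [ 0.03  0.03 -0.02] gap 0.998
[(0.91, [514.2, 303.4, -5.1], [[269.0, 217.0]]), (0.83, [467.5, 464.3, -1.0], [[261.0, 339.0]]), (0.82, [429.7, 381.7, -2.9], [[310.0, 295.0]]), (0.56, [419.5, 219.0, 0.5], [[366.0, 182.0]]), (0.49, [449.4, 585.6, 0.4], [[245.0, 415.0]])]
```

View pics/wrist12.png

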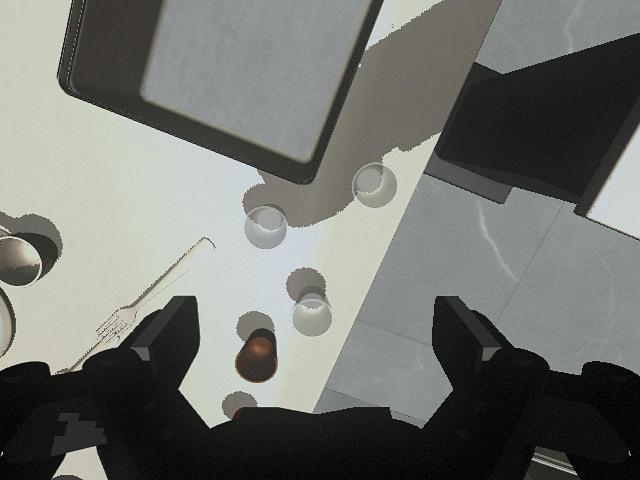

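Run:
```python
from h import *
im=get_image("wrist"); save("wrist13.png",im,(230,150,410,400),3.2); save("wrist13.png",im,(225,150,415,340),4)
```

```text
(no output)
```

View pics/wrist13.png

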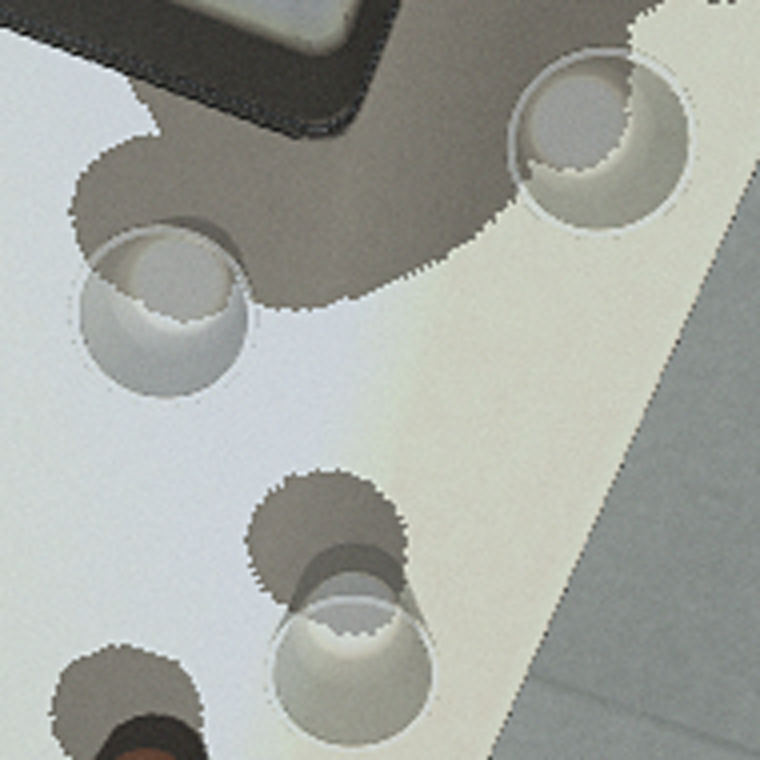

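Run:
```python
from h import *
im=get_image("wrist")
P=unz(im,np.array([(600,140),(165,311),(353,671)])/4+[225,150],58); print(P.round(1))
plan([P[0][0],P[0][1],40],-1.2); st()
```

```text
[[419.4 214.7  58. ]
 [511.7 299.7  58. ]
 [425.7 382.   58. ]]
shift [ 0.45  2.52 11.57] turn -0.08 yaw now -1.207
t 19.08 pos [474.5 247.9 329.3] yaw -1.207 tilt [-0.001 -0.001 -1.   ] j [ 0.85  0.08 -0.13 -0.   -1.36 -0.48] f [-1.  -0.7  0.5] tq [-0.06 -0.02 -0.01] gap 1.001
```

Call:
drive_tool --pt "0.4 2.5 1.5 0 1" --pt "0.4 2.5 3 0 1" --pt "0.4 2.5 4.5 0 1" --pt "0.4 2.5 6 0 1" --pt "0.4 2.5 7 0 1" --pt "0.4 2.5 7.5 0 1" --pt "0.4 2.5 7.5 0 1" --pt "0.4 2.5 7.5 0 1" --pt "0.4 2.5 7.5 0 1"

```text
t: 19.83
eef_pos: [420.7, 217.0, 143.6]
tcp_rot: [0.824, -0.567, 0.0, -0.001]
ft_force: [0.7, 0.3, 0.8]
finger_gap: 1.001
```

Run:
```python
from h import *
st();plan([419.5,216.5,40],-1.2)
im=get_image("wrist"); save("wrist14.png",im)
```

```text
t 19.83 pos [420.7 217.  143.6] yaw -1.205 tilt [ 0.001  0.001 -1.   ] j [ 0.89  0.1  -0.54  0.   -0.92 -0.53] f [0.7 0.3 0.8] tq [-0.   -0.06 -0.02] gap 1.001
shift [0.   0.06 4.14] turn -0.06 yaw now -1.205
```

View pics/wrist14.png

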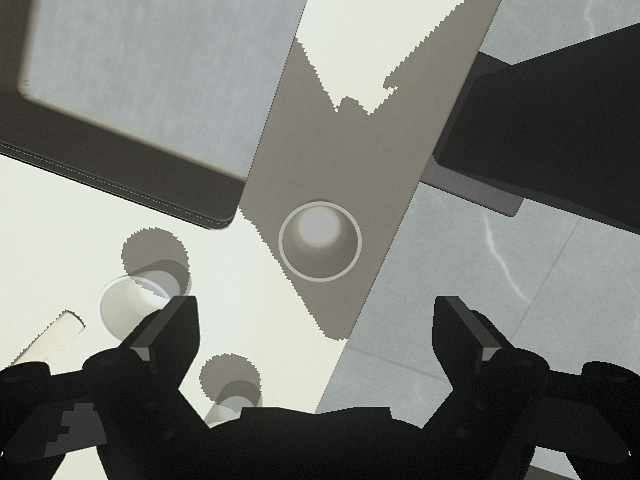

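Run:
```python
from h import *
im=get_image("wrist"); print(unz(im,[(320,241)],58)); st()
```

```text
[[419.1698364 214.2991511  58.       ]]
t 19.93 pos [420.7 217.  143.9] yaw -1.205 tilt [ 0.002  0.002 -1.   ] j [ 0.89  0.1  -0.55  0.   -0.92 -0.53] f [-0.6 -0.1  0.5] tq [-0.02 -0.07 -0.01] gap 1.001
```

Call:
drive_tool --pt "0 0 1 0 1" --pt "0 0 2 0 1" --pt "0 0 3 0 1" --pt "0 0 3.8 0 1" --pt "0 0 4.15 0 1" --pt "0 0 4.15 0 1" --pt "0 0 4.15 0 1" --pt "0 0 4.15 0 1"

```text
t: 20.6
eef_pos: [420.7, 217.1, 40.0]
tcp_rot: [0.824, -0.566, 0.0, -0.001]
ft_force: [-0.3, 0.1, -0.4]
finger_gap: 0.994
```

Run:
```python
from h import *
im=get_image("wrist");save("wrist15.png",im); st()
```

```text
t 20.65 pos [420.7 217.1  40.1] yaw -1.204 tilt [ 0.002  0.002 -1.   ] j [ 0.89  0.25 -0.67  0.   -0.65 -0.53] f [0.  0.1 0.1] tq [ 0.02  0.02 -0.01] gap 0.997
```

View pics/wrist15.png

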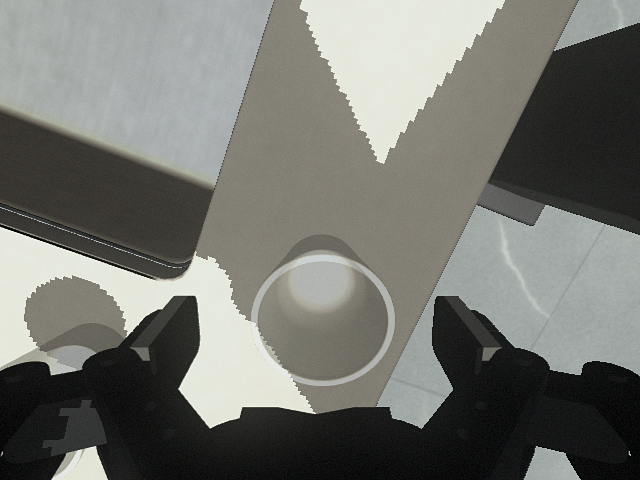

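Call:
drive_tool --pt "0 0 0 0 -1" --pt "0 0 0 0 -1" --pt "0 0 0 0 -1" --pt "0 0 0 0 -1" --pt "0 0 0 0 -1" --pt "0 0 0 0 -1" --pt "0 0 0 0 -1"

```text
t: 21.23
eef_pos: [420.0, 216.5, 39.7]
tcp_rot: [0.824, -0.566, 0.0, -0.0]
ft_force: [-3.6, -1.1, 12.3]
finger_gap: 0.554
```

Call:
drive_tool --pt "0 0 -0.3 0 -1" --pt "0 0 -1 0 -1" --pt "0 0 -2 0 -1" --pt "0 0 -3 0 -1" --pt "0 0 -4 0 -1" --pt "0 0 -5 0 -1" --pt "0 0 -6 0 -1" --pt "0 0 -6 0 -1" --pt "0 0 -6 0 -1"

```text
t: 21.98
eef_pos: [420.2, 216.8, 190.2]
tcp_rot: [0.824, -0.567, 0.0, -0.002]
ft_force: [0.0, 0.2, -1.8]
finger_gap: 0.552
```

Run:
```python
from h import *
im=get_image("wrist");save("wrist16.png",im); st()
plan([492.5,-237.7,200],-1.97)
```

```text
t 22.03 pos [419.6 216.1 188.8] yaw -1.205 tilt [ 0.     0.001 -1.   ] j [ 0.89  0.05 -0.48 -0.   -1.03 -0.53] f [-1.2 -1.  -1.7] tq [-0.03  0.05  0.03] gap 0.552
shift [17.99  3.77 -0.46] turn 8.77 yaw now -1.205
```

View pics/wrist16.png

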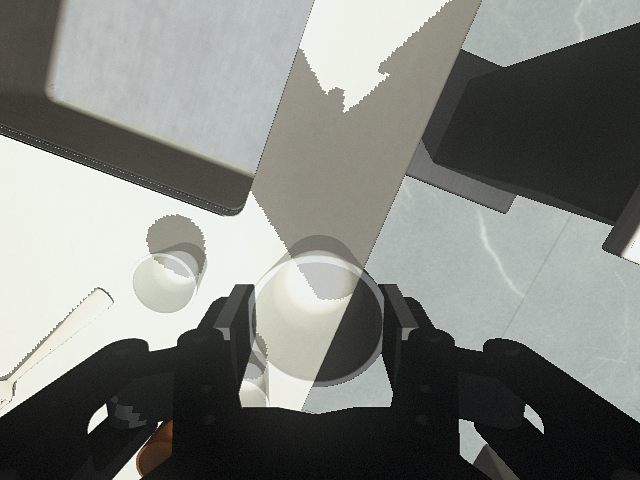

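Call:
drive_tool --pt "1 0.2 -0.5 0.8 -1" --pt "2.3 0.5 -0.5 1.6 -1" --pt "3.8 0.8 -0.5 2.4 -1" --pt "5.3 1.1 -0.5 3.2 -1" --pt "6.8 1.4 -0.5 4 -1" --pt "8.3 1.8 -0.5 4.8 -1" --pt "9.8 2.1 -0.5 5.6 -1" --pt "11.3 2.5 -0.5 6.4 -1" --pt "12.8 2.8 -0.5 7.2 -1" --pt "14.3 3.1 -0.5 8 -1" --pt "15.8 3.4 -0.5 8.8 -1" --pt "17 3.6 -0.5 8.8 -1"

```text
t: 23.03
eef_pos: [487.0, -215.3, 199.5]
tcp_rot: [-0.55, 0.835, 0.001, -0.001]
ft_force: [1.4, 0.9, -2.4]
finger_gap: 0.55
```

Run:
```python
from h import *
st()
plan([492.5,-237.7,160],-1.97)
```

```text
t 23.03 pos [ 487.  -215.3  199.5] yaw -1.978 tilt [-0.003  0.    -1.   ] j [-0.05  0.15 -0.35 -0.   -1.08 -0.36] f [ 1.4  0.9 -2.4] tq [ 0.1  -0.12 -0.02] gap 0.55
shift [ 0.74 -0.56  1.58] turn -0.09 yaw now -1.978
```

Call:
drive_tool --pt "0.74 -0.56 0.5 0 -1" --pt "0.74 -0.56 1 0 -1" --pt "0.74 -0.56 1.58 0 -1" --pt "0.74 -0.56 1.58 0 -1" --pt "0.74 -0.56 1.58 0 -1" --pt "0.74 -0.56 1.58 0 -1"

```text
t: 23.53
eef_pos: [493.6, -235.2, 161.6]
tcp_rot: [-0.552, 0.834, 0.0, -0.0]
ft_force: [0.4, -0.3, -1.0]
finger_gap: 0.551
```

Run:
```python
from h import *
st()
plan([492.5,-237.7,110],-1.97)
im=get_image("wrist");save("wrist17.png",im)
im=get_image("scene"); save("scene17.png",im,(350,260,490,370),5)
```

```text
t 23.53 pos [ 493.6 -235.2  161.6] yaw -1.972 tilt [-0.001 -0.    -1.   ] j [-0.09  0.21 -0.37  0.   -1.   -0.32] f [ 0.4 -0.3 -1. ] tq [-0.01  0.02 -0.06] gap 0.551
shift [0.11 0.   2.07] turn -0.02 yaw now -1.972
```

View pics/wrist17.png

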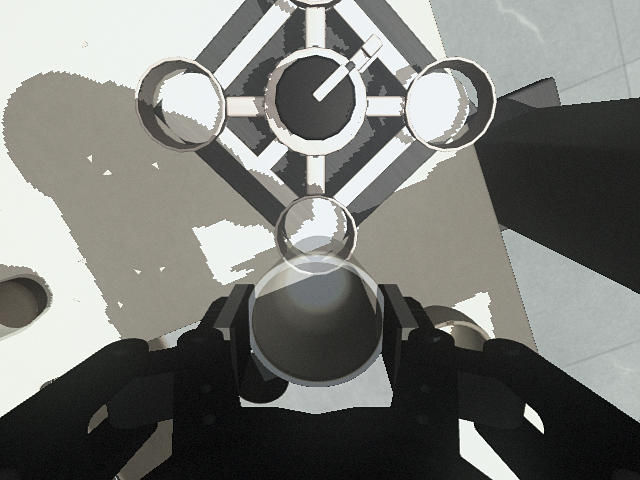

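View pics/scene17.png

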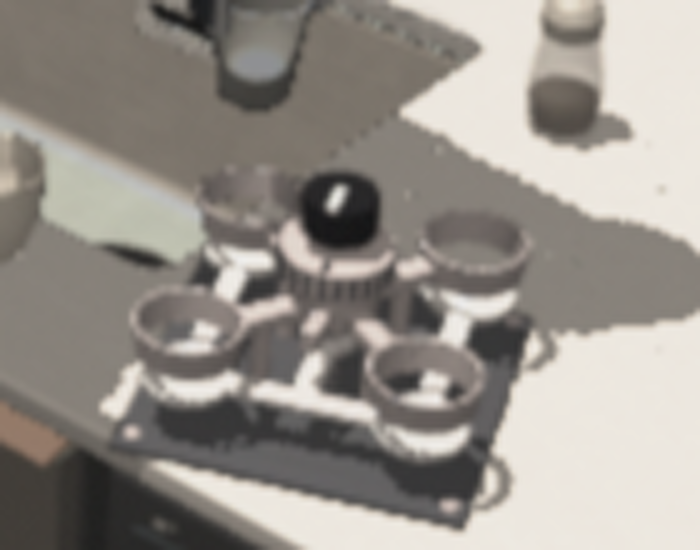

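Run:
```python
from h import *
im=get_image("wrist"); st(); save("wrist18.png",im,(120,0,520,300),2)
print("pocket",unz(im,[(316,235)],64),"rim",unz(im,[(316,319)],180),"others",unz(im,[(181,104),(449,104)],64), "foot", unz(im,[(320,282)],124))
```

```text
t 23.68 pos [ 494.2 -235.1  162.5] yaw -1.972 tilt [ 0.001 -0.    -1.   ] j [-0.09  0.21 -0.37  0.   -0.99 -0.32] f [-0.1 -0.2 -2. ] tq [-0.05  0.02 -0.01] gap 0.551
pocket [[ 493.34338214 -237.23415123   64.        ]] rim [[ 493.12288361 -237.80926547  180.        ]] others [[ 535.06706499 -340.7736251    64.        ]
 [ 391.15613557 -279.81771315   64.        ]] foot [[ 494.64467293 -229.12175451  124.        ]]
```

View pics/wrist18.png

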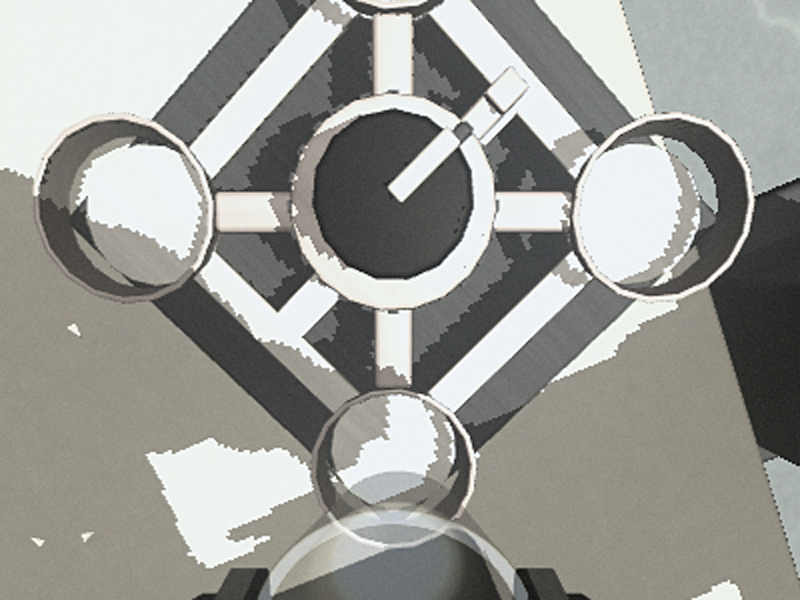

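Run:
```python
from h import *
im=get_image("wrist"); st()
th=np.linspace(0,2*np.pi,73)
f=im["frame"].copy()
for (r,z,c) in((20,122.5,(0,0,255)),(25.5,180.5,(0,255,0))):
    for off,cc in (((493.1,-237.6),c),):
        q=proj(im,np.c_[off[0]+r*np.cos(th),off[1]+r*np.sin(th),0*th+z]); cv2.polylines(f,[(q*8).astype(np.int32)],True,cc,1,cv2.LINE_AA,3)
q=proj(im,np.c_[493.3+25*np.cos(th),-237.2+25*np.sin(th),0*th+64]); cv2.polylines(f,[(q*8).astype(np.int32)],True,(255,0,0),1,cv2.LINE_AA,3)
cv2.imwrite("pics/w19.png",cv2.resize(f[180:400,200:440],None,fx=3,fy=3))
```

```text
t 23.73 pos [ 494.2 -235.1  162.5] yaw -1.972 tilt [ 0.001 -0.    -1.   ] j [-0.09  0.21 -0.37  0.   -0.99 -0.32] f [ 0.2 -0.1 -0.5] tq [ 0.01 -0.03 -0.01] gap 0.555
```

View pics/w19.png

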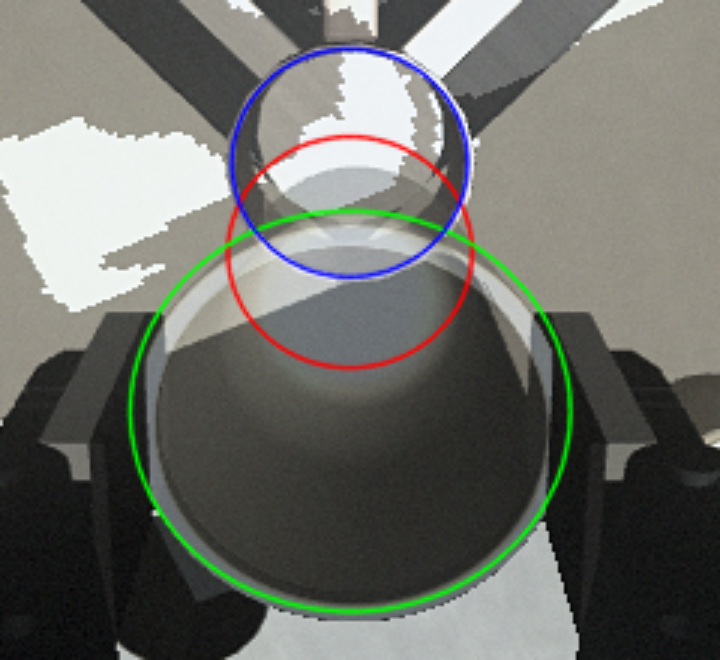

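Run:
```python
from h import *
im=get_image("wrist"); st()
th=np.linspace(0,2*np.pi,73)
f=im["frame"].copy()
f=cv2.resize(f,None,fx=3,fy=3,interpolation=cv2.INTER_CUBIC)
for zr,(x,y),col in((166,(493.6,-236),(0,255,0)),(170,(493.6,-236),(0,255,255))):
  for r,z in((25.5,zr),(20,zr-58)):
    q=proj(im,np.c_[x+r*np.cos(th),y+r*np.sin(th),0*th+z])*3+1; cv2.polylines(f,[(q*8).astype(np.int32)],True,col,1,cv2.LINE_AA,3)
cv2.imwrite("pics/w20.png",f[540:1140,600:1320])
rz=im["range_z"]; print(rz[385,310:322],rz[255,310:322],rz[300,312:320],rz[235,300:330:5])
```

```text
t 23.78 pos [ 494.  -235.1  162.4] yaw -1.972 tilt [ 0.001 -0.    -1.   ] j [-0.09  0.21 -0.37  0.   -0.99 -0.32] f [-0.3  0.5 -2. ] tq [-0.02  0.05  0.02] gap 0.549
[144.0994  143.70651 143.74738 143.36958 144.22864 143.27173 144.47726
 142.92178 143.91075 143.50859 143.29872 143.25288] [130.82608 130.20094 130.87663 130.7999  131.33572 132.08325 130.65382
 131.62738 131.65176 131.1116  131.3822  131.49144] [181.82828 181.15988 183.34724 181.77533 181.7372  182.47354 183.14102
 181.62442] [281.09305 281.5517  281.55765 280.49063 187.07974 281.1065 ]
```

View pics/w20.png

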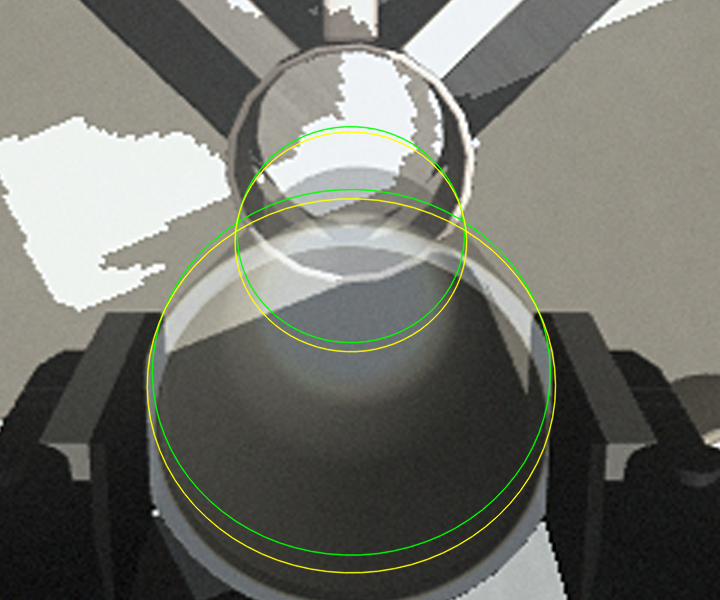

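```bash
cat >> h.py <<'E'
def bp(im,px,win=1):
    E=np.array(im["extrinsics"]); f=240/np.tan(np.radians(im["vfov"])/2); out=[]
    for x,y in px:
        w=im["range_z"][y-win:y+win+1,x-win:x+win+1]; w=w[w>0]; z=np.median(w) if w.size else np.nan
        out.append(E[:3,:3].T@(np.array([(x-im["cx"])/f*z,(y-im["cy"])/f*z,z])-E[:3,3]))
    return np.array(out)
E
python3 - <<'E'
from h import *
im=get_image("wrist"); st()
print(bp(im,[(316,384),(316,256),(252,320),(381,320),(316,250),(316,252),(316,254),(316,258),(316,380),(316,382),(316,386)]).round(1))
print("foot",bp(im,[(310,236),(316,236),(316,240),(316,245),(300,245),(330,245),(316,290),(316,270),(316,310)]).round(1))
E
```

```text
t 23.83 pos [ 494.  -235.1  162.2] yaw -1.972 tilt [ 0.001 -0.    -1.   ] j [-0.09  0.21 -0.37  0.   -0.99 -0.32] f [-0.6  0.1 -1.4] tq [-0.04  0.01  0.02] gap 0.554
[[ 503.2 -213.8  180.2]
 [ 484.1 -258.8  179.1]
 [ 514.7 -245.1  177.3]
 [ 472.3 -227.8  178.5]
 [ 484.5 -258.1  169.6]
 [ 484.2 -258.7  174.2]
 [ 484.  -259.   177.7]
 [ 484.4 -258.3  179.5]
 [ 502.9 -214.5  178.9]
 [ 503.  -214.1  179.5]
 [ 503.6 -212.8  179.9]]
foot [[ 490.  -252.4  123. ]
 [ 486.9 -252.3  127.1]
 [ 486.1 -254.2  141.3]
 [ 485.2 -256.3  156.7]
 [ 492.5 -256.2  147. ]
 [ 480.5 -253.   152.8]
 [ 496.2 -230.4  135.4]
 [ 492.4 -239.3  134.9]
 [ 499.6 -222.4  138.3]]
```

Call:
drive_tool --pt "0.04 0 1 0 -1" --pt "0.04 0 1.8 0 -1" --pt "0.04 0 2.3 0 -1" --pt "0.04 0 2.6 0 -1" --pt "0.04 0 2.8 0 -1" --pt "0.04 0 2.8 0 -1" --pt "0.04 0 2.8 0 -1"

```text
t: 24.42
eef_pos: [493.7, -236.3, 92.2]
tcp_rot: [-0.552, 0.834, -0.0, 0.0]
ft_force: [0.8, -0.4, -1.5]
finger_gap: 0.547
```

Run:
```python
from h import *
st()
im=get_image("wrist");save("wrist21.png",im,(160,150,480,420),2.4)
im=get_image("scene"); save("scene21.png",im,(370,260,470,350),6)
```

```text
t 24.42 pos [ 493.7 -236.3   92.2] yaw -1.972 tilt [ 0.001 -0.    -1.   ] j [-0.09  0.28 -0.45  0.   -0.84 -0.31] f [ 0.8 -0.4 -1.5] tq [-0.09 -0.06  0.03] gap 0.547
```

View pics/scene21.png

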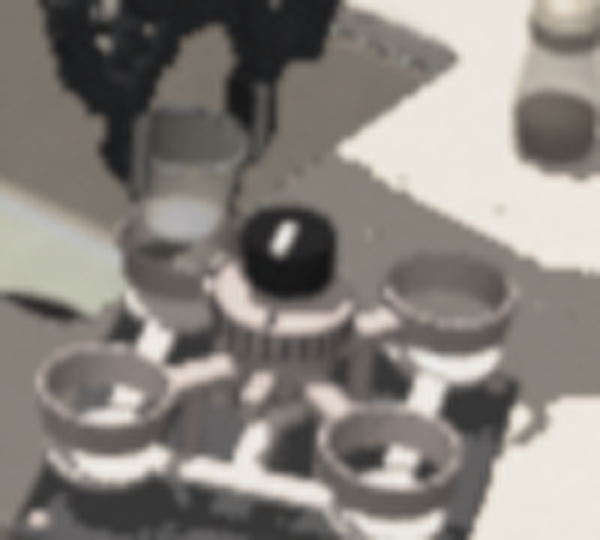

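View pics/wrist21.png

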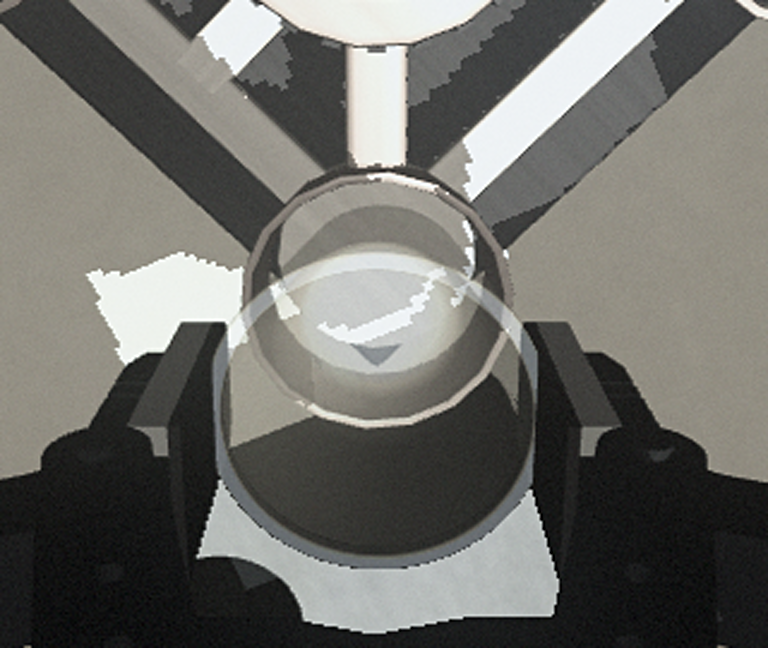

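Entering the collar cleanly. Foot is at about 52; go down to TCP about 75.

Call:
drive_tool --pt "0 0 0.2 0 -1" --pt "0 0 0.4 0 -1" --pt "0 0 0.55 0 -1" --pt "0 0 0.65 0 -1" --pt "0 0 0.68 0 -1" --pt "0 0 0.68 0 -1" --pt "0 0 0.68 0 -1"

```text
t: 25.1
eef_pos: [493.3, -236.3, 74.6]
tcp_rot: [-0.552, 0.834, 0.0, -0.0]
ft_force: [0.3, 0.3, -1.8]
finger_gap: 0.55
```

Run:
```python
from h import *
st()
```

```text
t 25.1 pos [ 493.3 -236.3   74.6] yaw -1.972 tilt [-0. -0. -1.] j [-0.09  0.31 -0.47  0.   -0.8  -0.31] f [ 0.3  0.3 -1.8] tq [-0.    0.01  0.03] gap 0.55
```

No contact forces. Release, and rise slowly.

Call:
drive_tool --pt "0 0 0 0 -0.1" --pt "0 0 0 0 0.2" --pt "0 0 0 0 0.6" --pt "0 0 0 0 1" --pt "0 0 0 0 1" --pt "0 0 0 0 1" --pt "0 0 -0.5 0 1" --pt "0 0 -1.5 0 1" --pt "0 0 -3 0 1" --pt "0 0 -4.5 0 1" --pt "0 0 -6 0 1"

```text
t: 26.02
eef_pos: [492.8, -236.2, 226.3]
tcp_rot: [-0.552, 0.834, 0.0, -0.0]
ft_force: [1.4, -1.0, 0.6]
finger_gap: 0.997
```

Run:
```python
from h import *
st()
im=get_image("wrist");save("wrist22.png",im,(120,0,520,300),2)
plan([430,-200,250]);plan([473,250,330],-1.2)
im=get_image("scene");save("scene22.png",im,(170,200,330,300),4)
```

```text
t 26.02 pos [ 492.8 -236.2  226.3] yaw -1.972 tilt [-0.001 -0.    -1.   ] j [-0.09  0.15 -0.28  0.   -1.14 -0.31] f [ 1.4 -1.   0.6] tq [ 0.01 -0.26  0.01] gap 0.997
shift [-0.36  3.03 -0.64] turn 0 yaw now -1.971
shift [-17.6    8.42  -3.9 ] turn -8.84 yaw now -1.971
```

View pics/wrist22.png

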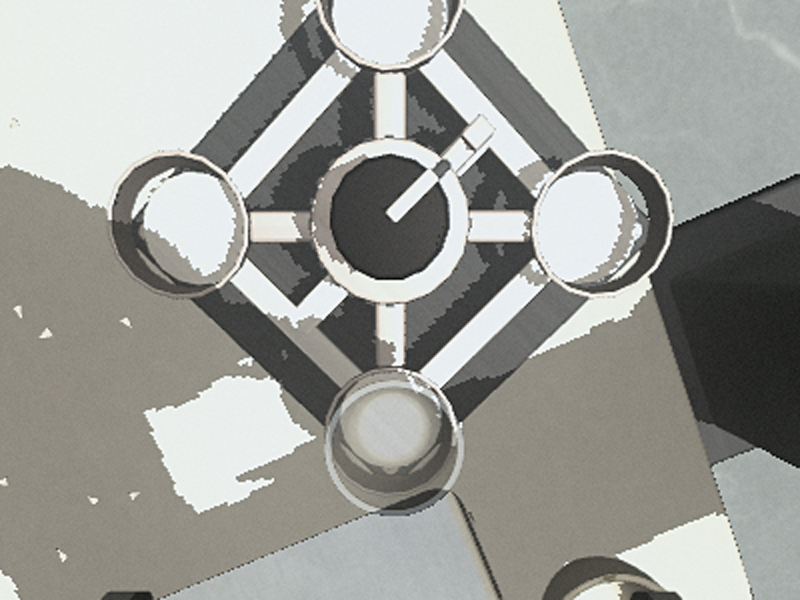

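View pics/scene22.png

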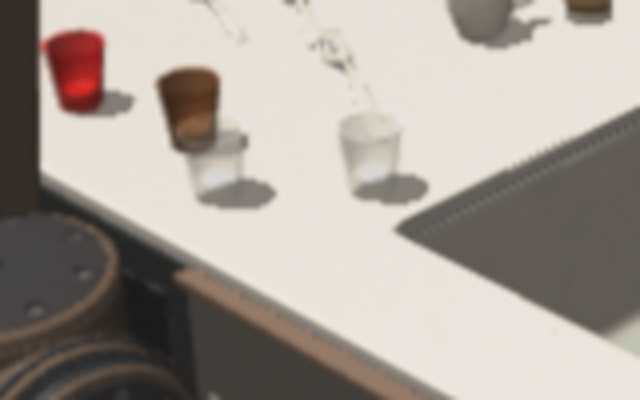

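Call:
drive_tool --pt "-1 0.5 -1 -0.8 1" --pt "-2.5 1.2 -2 -1.6 1" --pt "-4 2 -3 -2.4 1" --pt "-5.5 2.7 -3.9 -3.2 1" --pt "-7 3.4 -3.9 -4 1" --pt "-8.5 4.1 -3.9 -4.8 1" --pt "-10 4.8 -3.9 -5.6 1" --pt "-11.5 5.5 -3.9 -6.4 1" --pt "-13 6.2 -3.9 -7.2 1" --pt "-14.5 7 -3.9 -8 1" --pt "-16 7.7 -3.9 -8.8 1" --pt "-17.6 8.4 -3.9 -8.8 1"

```text
t: 27.12
eef_pos: [471.6, 233.9, 322.6]
tcp_rot: [0.825, -0.565, 0.0, -0.001]
ft_force: [2.0, -0.0, -0.3]
finger_gap: 1.002
```

Run:
```python
from h import *
st();im=get_image("wrist");save("wrist23.png",im)
plan([513,302,145],-1.2)
```

```text
t 27.12 pos [471.6 233.9 322.6] yaw -1.2 tilt [ 0.001  0.001 -1.   ] j [ 0.83  0.06 -0.16  0.   -1.34 -0.46] f [ 2.  -0.  -0.3] tq [-0.01 -0.21  0.01] gap 1.002
shift [-1.73 -2.42  7.07] turn -0.01 yaw now -1.201
```

View pics/wrist23.png

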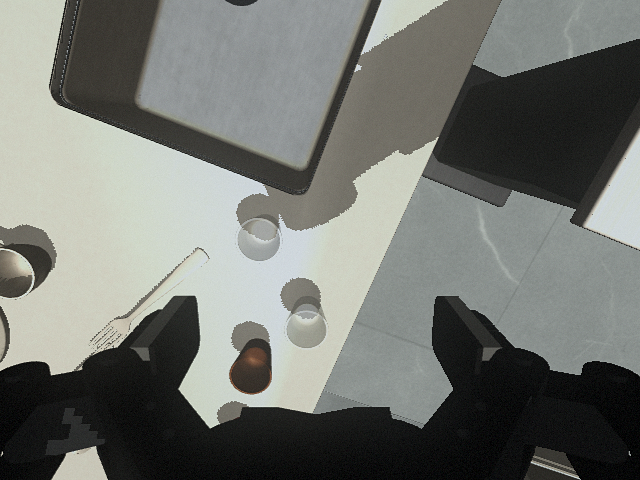

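Run:
```python
from h import *
im=get_image("wrist");print(unz(im,[(259.5,239.5),(306,325.5)],58))
```

```text
[[511.73707842 305.11329802  58.        ]
 [428.59783998 382.65595785  58.        ]]
```

Call:
drive_tool --pt "-1 -1.3 1 0 1" --pt "-1.7 -2.4 2 0 1" --pt "-1.7 -2.4 3.5 0 1" --pt "-1.7 -2.4 5 0 1" --pt "-1.7 -2.4 6.3 0 1" --pt "-1.7 -2.4 7 0 1" --pt "-1.7 -2.4 7 0 1" --pt "-1.7 -2.4 7 0 1" --pt "-1.7 -2.4 7 0 1"

```text
t: 27.97
eef_pos: [514.2, 293.6, 148.8]
tcp_rot: [0.824, -0.566, 0.0, -0.001]
ft_force: [-0.3, 0.1, 0.8]
finger_gap: 1.002
```

Run:
```python
from h import *
st();im=get_image("wrist");save("wrist24.png",im)
plan([512.5,301.5,40],-1.2)
```

```text
t 27.97 pos [514.2 293.6 148.8] yaw -1.204 tilt [ 0.002  0.001 -1.   ] j [ 0.85  0.29 -0.29  0.   -0.99 -0.48] f [-0.3  0.1  0.8] tq [ 0.02 -0.02  0.01] gap 1.002
shift [-0.31 -0.03  4.37] turn -0.05 yaw now -1.204
```

View pics/wrist24.png

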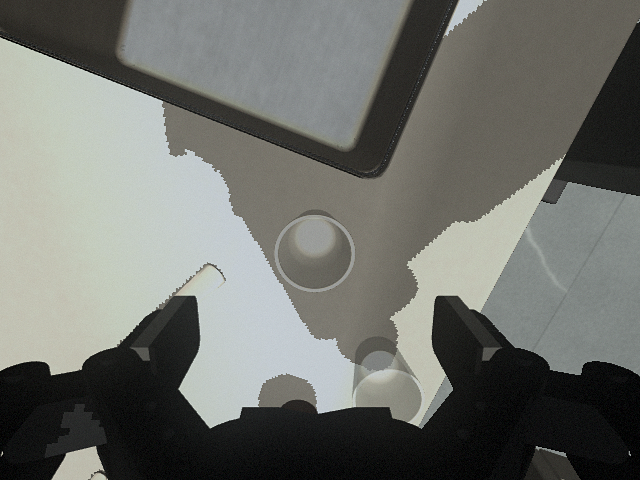

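Run:
```python
from h import *
im=get_image("wrist"); P=unz(im,[(315,253.5)],58)[0]; print(P); plan([P[0]+0.5,P[1]+1.3,40],-1.2);st()
```

```text
[512.11437496 301.14095986  58.        ]
shift [-0.34 -0.05  4.37] turn -0.05 yaw now -1.204
t 28.07 pos [514.2 293.8 149.3] yaw -1.204 tilt [ 0.003  0.002 -1.   ] j [ 0.85  0.29 -0.29  0.   -0.99 -0.48] f [-0.6  0.4  0.4] tq [-0.01  0.04 -0.05] gap 1.001
```

Call:
drive_tool --pt "-0.34 -0.05 1 0 1" --pt "-0.34 -0.05 2 0 1" --pt "-0.34 -0.05 3 0 1" --pt "-0.34 -0.05 3.9 0 1" --pt "-0.34 -0.05 4.37 0 1" --pt "-0.34 -0.05 4.37 0 1" --pt "-0.34 -0.05 4.37 0 1" --pt "-0.34 -0.05 4.37 0 1"

```text
t: 28.73
eef_pos: [512.3, 302.3, 39.7]
tcp_rot: [0.824, -0.566, 0.0, -0.001]
ft_force: [1.0, 0.9, -0.0]
finger_gap: 0.999
```

Call:
drive_tool --pt "0 0 0 0 -1" --pt "0 0 0 0 -1" --pt "0 0 0 0 -1" --pt "0 0 0 0 -1" --pt "0 0 0 0 -1" --pt "0 0 0 0 -1" --pt "0 0 0 0 -1"

```text
t: 29.32
eef_pos: [511.7, 301.8, 39.3]
tcp_rot: [0.824, -0.566, 0.0, -0.001]
ft_force: [-2.6, -0.5, 8.7]
finger_gap: 0.559
```

Call:
drive_tool --pt "0 0 -0.3 0 -1" --pt "0 0 -1 0 -1" --pt "0 0 -2 0 -1" --pt "0 0 -3 0 -1" --pt "0 0 -4 0 -1" --pt "0 0 -5 0 -1" --pt "0 0 -6 0 -1" --pt "0 0 -6.5 0 -1" --pt "0 0 -6.5 0 -1"

```text
t: 30.07
eef_pos: [512.6, 302.4, 204.5]
tcp_rot: [0.824, -0.566, 0.001, -0.003]
ft_force: [0.2, -0.1, -1.0]
finger_gap: 0.555
```

Run:
```python
from h import *
st();im=get_image("wrist");save("wrist25.png",im,(160,150,480,420),2)
plan([534,-339.5,210],-0.4)
plan([390,-278.5,210],-0.4)
```

```text
t 30.07 pos [512.6 302.4 204.5] yaw -1.204 tilt [ 0.005  0.004 -1.   ] j [ 0.86  0.24 -0.21  0.   -1.11 -0.5 ] f [ 0.2 -0.1 -1. ] tq [ 0.04 -0.07  0.02] gap 0.555
shift [24.27  8.35 -0.38] turn -9.22 yaw now -1.205
shift [19.93 12.86 -0.38] turn -9.22 yaw now -1.205
```

View pics/wrist25.png

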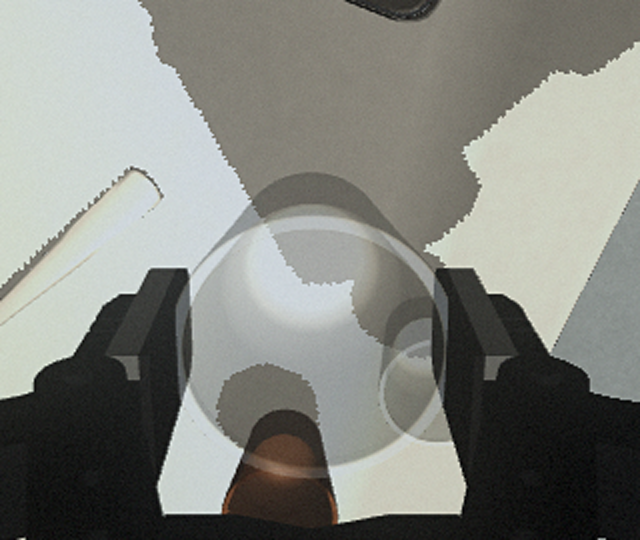

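Call:
drive_tool --pt "1 0.4 -0.4 -0.8 -1" --pt "2.5 1 -0.4 -1.6 -1" --pt "4 1.6 -0.4 -2.4 -1" --pt "5.6 2.2 -0.4 -3.2 -1" --pt "7.2 2.8 -0.4 -4 -1" --pt "8.8 3.4 -0.4 -4.8 -1" --pt "10.4 4 -0.4 -5.6 -1" --pt "12 4.6 -0.4 -6.4 -1" --pt "13.6 5.2 -0.4 -7.2 -1" --pt "15.2 5.8 -0.4 -8 -1" --pt "16.8 6.4 -0.4 -8.8 -1" --pt "18.4 7 -0.4 -9.2 -1"

```text
t: 31.12
eef_pos: [511.3, -183.1, 209.1]
tcp_rot: [0.98, -0.198, -0.001, -0.0]
ft_force: [2.1, 0.3, -1.0]
finger_gap: 0.555
```

Run:
```python
from h import *
st();plan([534.5,-339.5,165],-0.4)
```

```text
t 31.12 pos [ 511.3 -183.1  209.1] yaw -0.398 tilt [-0.002  0.001 -1.   ] j [ 0.02  0.16 -0.31 -0.   -1.1   1.16] f [ 2.1  0.3 -1. ] tq [ 0.03 -0.21  0.02] gap 0.555
shift [3.28 5.41 1.76] turn 0.02 yaw now -0.398
```

Call:
drive_tool --pt "0.8 1.3 0 0 -1" --pt "1.6 2.7 0 0 -1" --pt "2.4 4 0 0 -1" --pt "3.2 5.2 0 0 -1" --pt "3.28 5.41 0.7 0 -1" --pt "3.28 5.41 1.5 0 -1" --pt "3.28 5.41 1.76 0 -1" --pt "3.28 5.41 1.76 0 -1" --pt "3.28 5.41 1.76 0 -1" --pt "3.28 5.41 1.76 0 -1"

```text
t: 31.95
eef_pos: [535.8, -337.5, 167.4]
tcp_rot: [0.98, -0.199, 0.001, 0.0]
ft_force: [-0.6, -0.5, -2.1]
finger_gap: 0.554
```

Run:
```python
from h import *
st();im=get_image("wrist");save("wrist26.png",im)
plan([534.5,-339.5,92],-0.4)
```

```text
t 31.95 pos [ 535.8 -337.5  167.4] yaw -0.401 tilt [ 0.001 -0.001 -1.   ] j [-0.25  0.34 -0.17  0.   -1.06  1.42] f [-0.6 -0.5 -2.1] tq [ 0.01 -0.03 -0.03] gap 0.554
shift [-0.03  0.1   3.03] turn -0.01 yaw now -0.401
```

View pics/wrist26.png

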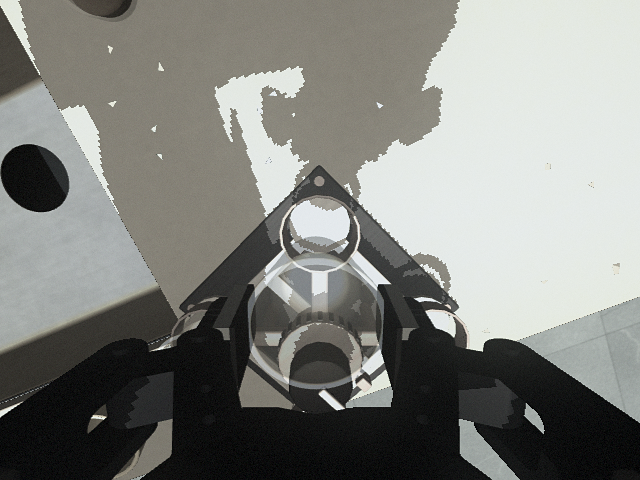

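Run:
```python
from h import *
im=get_image("wrist"); st();save("wrist27.png",im,(220,150,420,420),3)
print("pocket",unz(im,[(319.5,233)],64),"rim",bp(im,[(316,384),(316,256),(252,320),(381,320)]).round(1))
```

```text
t 32.05 pos [ 536.  -337.5  167.7] yaw -0.401 tilt [ 0.002 -0.001 -1.   ] j [-0.25  0.34 -0.17  0.   -1.06  1.42] f [ 0.5 -0.1 -0.9] tq [-0.02 -0.01 -0.02] gap 0.551
pocket [[ 537.22045929 -341.20644814   64.        ]] rim [[ 514.6 -328.9  185.3]
 [ 559.3 -347.8  183.4]
 [ 545.5 -317.   181.6]
 [ 529.3 -359.8  185. ]]
```

View pics/wrist27.png

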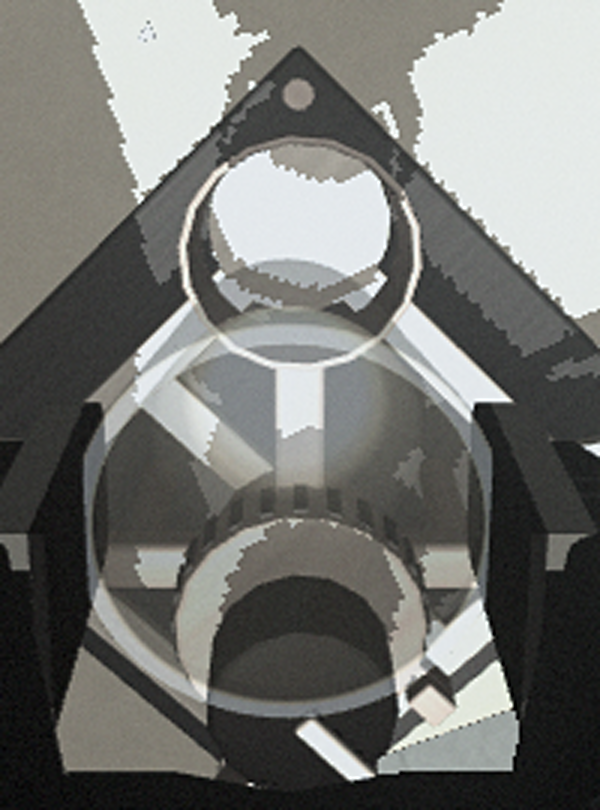

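Call:
drive_tool --pt "0.02 0.1 0.8 0 -1" --pt "0.02 0.1 1.6 0 -1" --pt "0.02 0.1 2.3 0 -1" --pt "0.02 0.1 2.8 0 -1" --pt "0.02 0.1 3 0 -1" --pt "0.02 0.1 3 0 -1" --pt "0.02 0.1 3 0 -1"

```text
t: 32.63
eef_pos: [535.3, -340.3, 92.4]
tcp_rot: [0.98, -0.199, 0.001, 0.0]
ft_force: [-0.6, -0.6, -1.7]
finger_gap: 0.553
```

Run:
```python
from h import *
im=get_image("wrist"); st();save("wrist28.png",im,(160,150,480,420),2)
```

```text
t 32.68 pos [ 535.6 -340.4   92.8] yaw -0.401 tilt [ 0.002 -0.001 -1.   ] j [-0.26  0.41 -0.25  0.   -0.91  1.43] f [-0.2 -0.8 -1. ] tq [-0.01 -0.02  0.06] gap 0.555
```

View pics/wrist28.png

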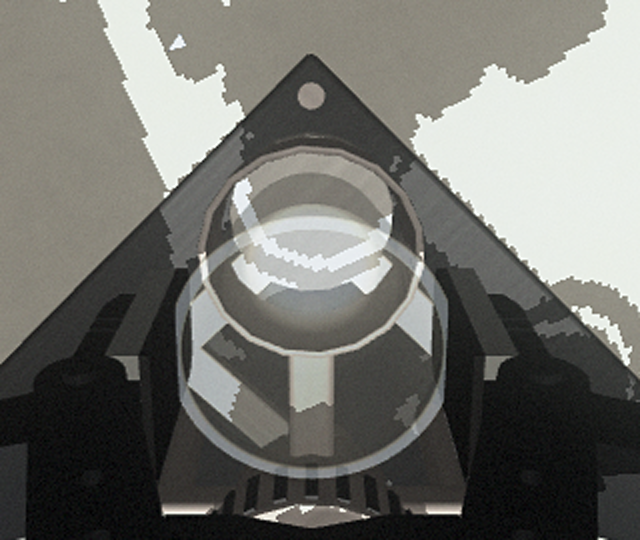

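Call:
drive_tool --pt "0 0 0.2 0 -1" --pt "0 0 0.4 0 -1" --pt "0 0 0.55 0 -1" --pt "0 0 0.66 0 -1" --pt "0 0 0.71 0 -1" --pt "0 0 0.71 0 -1" --pt "0 0 0.71 0 -1"

```text
t: 33.27
eef_pos: [534.7, -340.3, 73.6]
tcp_rot: [0.98, -0.199, -0.0, 0.0]
ft_force: [0.3, -0.2, -1.9]
finger_gap: 0.552
```

Run:
```python
from h import *
st()
```

```text
t 33.27 pos [ 534.7 -340.3   73.6] yaw -0.402 tilt [-0. -0. -1.] j [-0.26  0.43 -0.27  0.   -0.87  1.43] f [ 0.3 -0.2 -1.9] tq [-0.01  0.01 -0.03] gap 0.552
```

Call:
drive_tool --pt "0 0 0 0 -0.1" --pt "0 0 0 0 0.2" --pt "0 0 0 0 0.6" --pt "0 0 0 0 1" --pt "0 0 0 0 1" --pt "0 0 0 0 1" --pt "0 0 -0.5 0 1" --pt "0 0 -1.5 0 1" --pt "0 0 -3 0 1" --pt "0 0 -4.5 0 1" --pt "0 0 -6 0 1" --pt "0 0 -7 0 1"

```text
t: 34.27
eef_pos: [535.4, -340.9, 253.1]
tcp_rot: [0.98, -0.199, 0.002, 0.001]
ft_force: [0.4, -0.1, -0.3]
finger_gap: 0.999
```

Run:
```python
from h import *
st()
im=get_image("wrist");save("wrist29.png",im,(160,100,480,420),2)
plan([450,300,330],-1.2)
```

```text
t 34.27 pos [ 535.4 -340.9  253.1] yaw -0.401 tilt [ 0.004 -0.002 -1.   ] j [-0.26  0.28 -0.05  0.   -1.23  1.43] f [ 0.4 -0.1 -0.3] tq [-0.07 -0.16 -0.01] gap 0.999
shift [-13.19 -22.28  -3.05] turn 9.16 yaw now -0.401
```

View pics/wrist29.png

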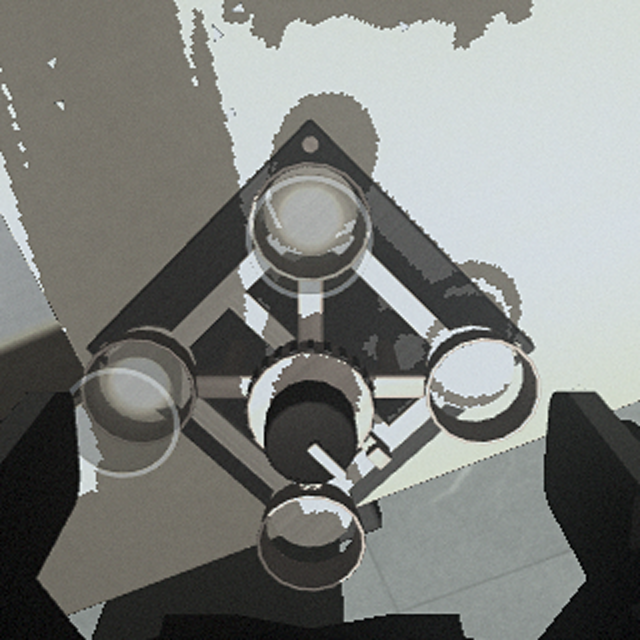

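Run:
```python
from h import *
im=get_image("wrist"); st(); save("wrist30.png",im,(180,240,300,360),6)
f=cv2.resize(im["frame"],None,fx=4,fy=4,interpolation=cv2.INTER_CUBIC); th=np.linspace(0,2*np.pi,91)
for (x,y) in((493.8,-237.2),(537,-341.2)):
  for r,z,c in((25,64,(255,0,0)),(25.5,92,(0,0,255)),(20,34,(0,255,0))):
    q=proj(im,np.c_[x+r*np.cos(th),y+r*np.sin(th),0*th+z])*4+1.5; cv2.polylines(f,[(q*8).astype(np.int32)],True,c,1,cv2.LINE_AA,3)
cv2.imwrite("pics/w31.png",f[600:1400,760:1480])
```

```text
t 34.37 pos [ 536.8 -341.5  254.9] yaw -0.401 tilt [ 0.009 -0.004 -1.   ] j [-0.26  0.28 -0.05  0.   -1.23  1.43] f [ 0.  -0.6 -0.3] tq [-0.02 -0.03  0.05] gap 0.994
```

View pics/w31.png

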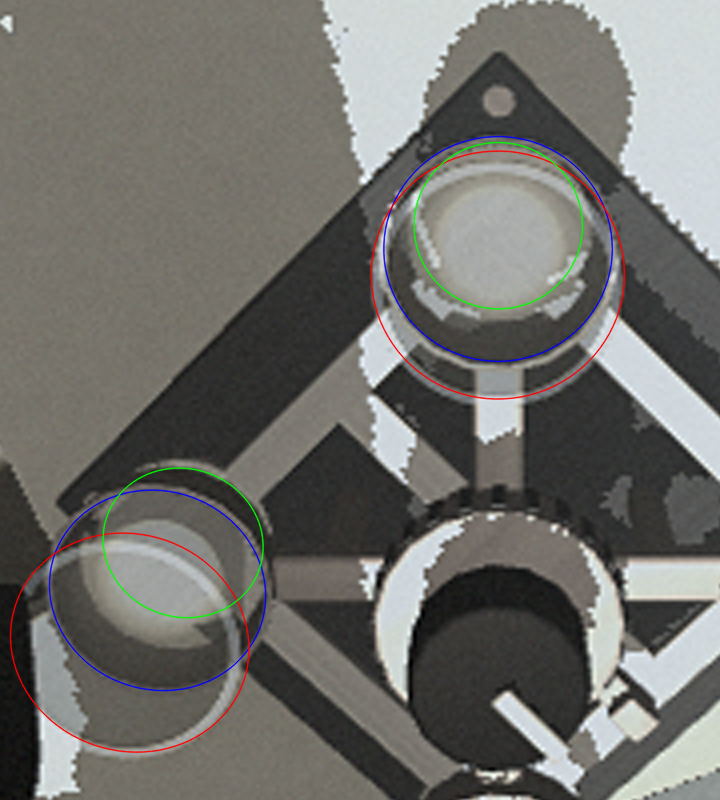

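Call:
drive_tool --pt "-0.8 -1.3 -1 0.8 1" --pt "-1.7 -2.8 -2 1.6 1" --pt "-2.6 -4.3 -3 2.4 1" --pt "-3.5 -5.8 -3 3.2 1" --pt "-4.4 -7.3 -3 4 1" --pt "-5.3 -8.8 -3 4.8 1" --pt "-6.2 -10.3 -3 5.6 1" --pt "-7.1 -11.8 -3 6.4 1" --pt "-8 -13.3 -3 7.2 1" --pt "-8.9 -14.8 -3 8 1" --pt "-9.8 -16.3 -3 8.8 1" --pt "-10.7 -17.8 -3 9.2 1"

```text
t: 35.37
eef_pos: [466.7, 138.3, 323.6]
tcp_rot: [0.823, -0.568, -0.0, -0.0]
ft_force: [2.1, -0.1, 0.3]
finger_gap: 1.001
```

Run:
```python
from h import *
st();plan([432,370,260],-1.2)
im=get_image("wrist");save("wrist32.png",im)
```

```text
t 35.37 pos [466.7 138.3 323.6] yaw -1.208 tilt [ 0.  0. -1.] j [ 0.69 -0.01 -0.23 -0.   -1.35 -0.33] f [ 2.1 -0.1  0.3] tq [-0.04 -0.21 -0.03] gap 1.001
shift [-9.16 -1.99  2.55] turn -0.1 yaw now -1.208
```

View pics/wrist32.png

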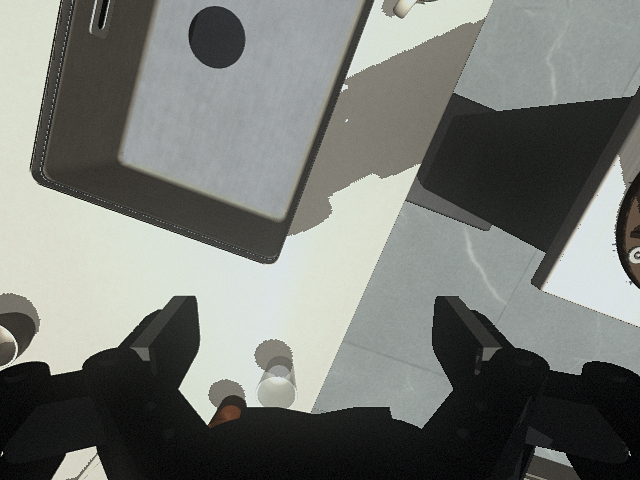

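Call:
drive_tool --pt "-1.5 -0.3 0 0 1" --pt "-3 -0.6 0 0 1" --pt "-4.5 -1 0.5 0 1" --pt "-6 -1.3 1 0 1" --pt "-7.5 -1.7 1.5 0 1" --pt "-8.7 -2 2 0 1" --pt "-8.7 -2 2.5 0 1" --pt "-8.7 -2 2.5 0 1" --pt "-8.7 -2 2.5 0 1"

```text
t: 36.17
eef_pos: [436.1, 357.0, 260.2]
tcp_rot: [0.824, -0.566, 0.0, 0.001]
ft_force: [0.4, 0.4, 1.1]
finger_gap: 1.003
```

Run:
```python
from h import *
st();plan([428,383,150],-1.2)
im=get_image("wrist");save("wrist33.png",im)
print([(round(d["p"],2),[round(float(v)) for v in d["point"]],proj(im,d["point"]).round().tolist()) for d in mark_of("tumbler","wrist")])
```

```text
t 36.17 pos [436.1 357.  260.2] yaw -1.204 tilt [-0.001 -0.002 -1.   ] j [ 1.03  0.16 -0.19  0.   -1.22 -0.67] f [0.4 0.4 1.1] tq [-0.01 -0.06  0.03] gap 1.003
shift [-1.09 -0.08  4.41] turn -0.04 yaw now -1.204
[(0.86, [450, 587, -1], [[234.0, 373.0]]), (0.75, [466, 464, 0], [[255.0, 278.0]]), (0.56, [430, 382, -4], [[312.0, 220.0]])]
```

View pics/wrist33.png

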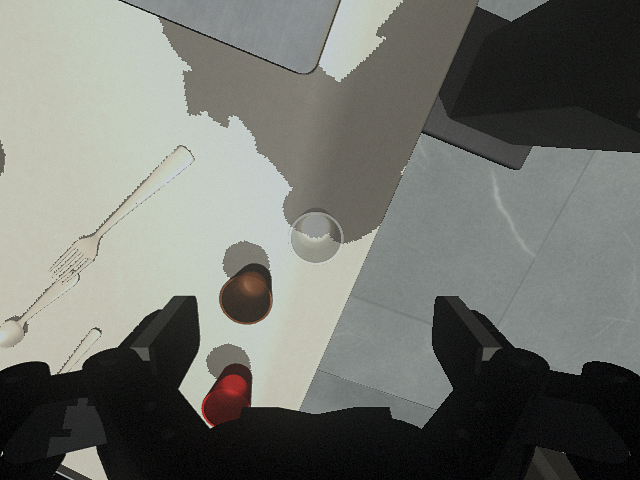

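Run:
```python
from h import *
im=get_image("wrist");P=unz(im,[(316.8,237.3)],58)[0];print(P);plan([P[0]+.5,P[1]+1.3,40],-1.2)
```

```text
[425.98227075 382.53367087  58.        ]
shift [-1.15  0.02  8.89] turn -0.06 yaw now -1.205
```

Call:
drive_tool --pt "-1.1 0 1 0 1" --pt "-1.15 0 2 0 1" --pt "-1.15 0 3.5 0 1" --pt "-1.15 0 4.5 0 1" --pt "-1.15 0 4.5 0 1" --pt "-1.15 0 4.5 0 1" --pt "-1.15 0 4.5 0 1"

```text
t: 36.9
eef_pos: [427.4, 384.9, 151.1]
tcp_rot: [0.824, -0.567, 0.0, -0.002]
ft_force: [-0.0, -0.4, -0.5]
finger_gap: 1.003
```

Run:
```python
from h import *
st();im=get_image("wrist");save("wrist34.png",im)
plan([426.5,383.8,40],-1.2)
```

```text
t 36.9 pos [427.4 384.9 151.1] yaw -1.205 tilt [ 0.002  0.002 -1.   ] j [ 1.07  0.26 -0.33  0.   -0.98 -0.71] f [-0.  -0.4 -0.5] tq [ 0.02 -0.02 -0.01] gap 1.003
shift [0.05 0.07 4.46] turn -0.05 yaw now -1.205
```

View pics/wrist34.png

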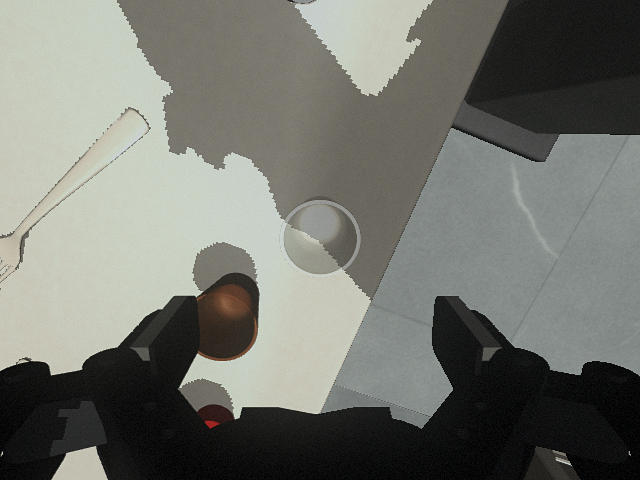

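Call:
drive_tool --pt "0.05 0.07 1 0 1" --pt "0.05 0.07 2 0 1" --pt "0.05 0.07 3 0 1" --pt "0.05 0.07 4 0 1" --pt "0.05 0.07 4.45 0 1" --pt "0.05 0.07 4.45 0 1" --pt "0.05 0.07 4.45 0 1" --pt "0.05 0.07 4.45 0 1"

```text
t: 37.62
eef_pos: [426.0, 383.8, 39.4]
tcp_rot: [0.824, -0.566, 0.0, -0.002]
ft_force: [-0.2, -0.4, 0.4]
finger_gap: 0.998
```

Call:
drive_tool --pt "0 0 0 0 -1" --pt "0 0 0 0 -1" --pt "0 0 0 0 -1" --pt "0 0 0 0 -1" --pt "0 0 0 0 -1" --pt "0 0 0 0 -1" --pt "0 0 0 0 -1"

```text
t: 38.2
eef_pos: [425.4, 383.1, 38.9]
tcp_rot: [0.824, -0.566, 0.0, -0.001]
ft_force: [-1.7, -0.9, 8.2]
finger_gap: 0.561
```

Call:
drive_tool --pt "0 0 -0.3 0 -1" --pt "0 0 -1 0 -1" --pt "0 0 -2 0 -1" --pt "0 0 -3 0 -1" --pt "0 0 -4 0 -1" --pt "0 0 -5 0 -1" --pt "0 0 -6 0 -1" --pt "0 0 -6.6 0 -1" --pt "0 0 -6.6 0 -1"

```text
t: 38.95
eef_pos: [426.1, 383.8, 206.9]
tcp_rot: [0.824, -0.566, 0.0, -0.003]
ft_force: [0.5, -0.3, -1.8]
finger_gap: 0.56
```

Run:
```python
from h import *
st();im=get_image("wrist");save("wrist35.png",im,(160,150,480,420),2)
plan([450,150,210]); plan([390.5,-279,210],-0.4)
```

```text
t 38.95 pos [426.1 383.8 206.9] yaw -1.204 tilt [ 0.004  0.005 -1.   ] j [ 1.07  0.21 -0.26  0.   -1.1  -0.71] f [ 0.5 -0.3 -1.8] tq [ 0.1  -0.08 -0.01] gap 0.56
shift [ 9.06  2.42 -0.25] turn 0 yaw now -1.205
shift [24.23 10.79 -0.31] turn -9.22 yaw now -1.205
```

View pics/wrist35.png

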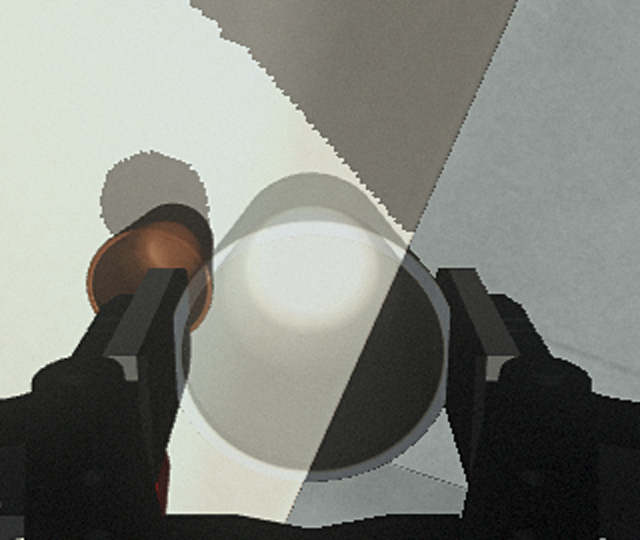

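Call:
drive_tool --pt "1 0.3 -0.3 -0.8 -1" --pt "2.3 0.7 -0.3 -1.6 -1" --pt "3.8 1.1 -0.3 -2.4 -1" --pt "5.3 1.5 -0.3 -3.2 -1" --pt "6.8 2 -0.3 -4 -1" --pt "8.3 2.4 -0.3 -4.8 -1" --pt "9.8 2.8 -0.3 -5.6 -1" --pt "11.3 3.2 -0.3 -6.4 -1" --pt "12.9 3.7 -0.3 -7.2 -1" --pt "14.4 4.5 -0.3 -8 -1" --pt "15.9 5.4 -0.3 -8.8 -1" --pt "17.4 6.2 -0.3 -9.2 -1"

```text
t: 40.0
eef_pos: [434.8, -77.1, 209.0]
tcp_rot: [0.98, -0.198, -0.001, 0.0]
ft_force: [1.5, -0.8, -2.1]
finger_gap: 0.559
```

Run:
```python
from h import *
st();plan([390.5,-279,165],-0.4)
```

```text
t 40.0 pos [434.8 -77.1 209. ] yaw -0.398 tilt [-0.002  0.    -1.   ] j [ 0.27 -0.02 -0.51 -0.   -1.08  0.9 ] f [ 1.5 -0.8 -2.1] tq [-0.06 -0.24 -0.01] gap 0.559
shift [1.5  8.13 1.76] turn 0.03 yaw now -0.398
```

Call:
drive_tool --pt "0.3 1.3 0 0 -1" --pt "0.5 2.7 0 0 -1" --pt "0.8 4.2 0 0 -1" --pt "1.1 5.7 0 0 -1" --pt "1.4 7.2 0.3 0 -1" --pt "1.5 8.13 1 0 -1" --pt "1.5 8.13 1.76 0 -1" --pt "1.5 8.13 1.76 0 -1" --pt "1.5 8.13 1.76 0 -1" --pt "1.5 8.13 1.76 0 -1" --pt "1.5 8.13 1.76 0 -1"

```text
t: 40.92
eef_pos: [392.5, -276.5, 166.9]
tcp_rot: [0.98, -0.199, 0.001, 0.0]
ft_force: [1.1, -0.6, -0.6]
finger_gap: 0.557
```

Run:
```python
from h import *
st();plan([390.5,-279,92],-0.4)
im=get_image("wrist");save("wrist36.png",im,(200,150,440,420),3)
print("rim",bp(im,[(316,384),(316,256),(252,320),(381,320)]).round(1))
```

```text
t 40.92 pos [ 392.5 -276.5  166.9] yaw -0.4 tilt [ 0.001 -0.    -1.   ] j [-0.2   0.09 -0.5   0.   -0.98  1.37] f [ 1.1 -0.6 -0.6] tq [ 0.01  0.03 -0.05] gap 0.557
shift [-0.04  0.12  3.  ] turn -0.0 yaw now -0.4
rim [[ 370.6 -267.7  183.8]
 [ 414.6 -286.3  178.5]
 [ 402.4 -256.4  181.9]
 [ 385.6 -298.9  183.9]]
```

View pics/wrist36.png

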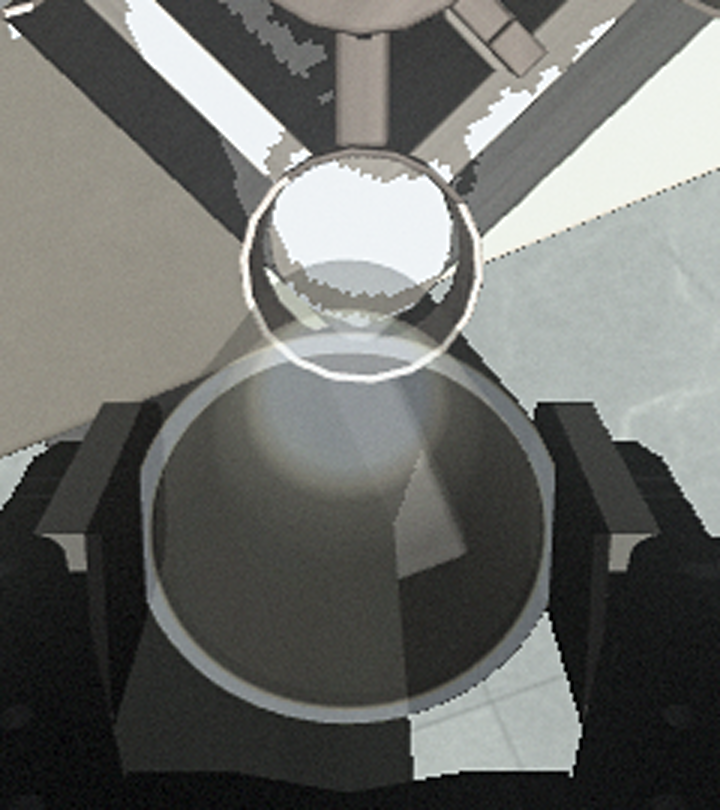

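Run:
```python
from h import *
im=get_image("wrist");st();P=unz(im,[(320.7,238.3)],64)[0];r=bp(im,[(316,386),(316,258),(252,320),(381,320),(316,384),(316,256)]);print(P,r.round(1)); 
c=(r[0]+r[1])/2; d=P-c; s,Rm=fr(); print("rimc",c, "shift tool",(Rm.T@d/25).round(3))
```

```text
t 41.02 pos [ 392.5 -276.5  166.9] yaw -0.4 tilt [ 0.002 -0.    -1.   ] j [-0.2   0.09 -0.5   0.   -0.98  1.37] f [-0.3 -0.2 -1.9] tq [ 0.01 -0.05 -0.03] gap 0.555
[ 390.38155602 -279.58408878   64.        ] [[ 370.2 -267.5  184.4]
 [ 414.9 -286.4  181.7]
 [ 402.3 -256.2  181.5]
 [ 385.9 -298.8  184.5]
 [ 370.8 -267.8  184.2]
 [ 414.6 -286.3  178.3]]
rimc [ 392.56460743 -276.95297799  183.03007183] shift tool [-0.048  0.132  4.761]
```

Call:
drive_tool --pt "-0.04 0.13 0.8 0 -1" --pt "-0.04 0.13 1.6 0 -1" --pt "-0.04 0.13 2.3 0 -1" --pt "-0.04 0.13 2.8 0 -1" --pt "-0.04 0.13 3 0 -1" --pt "-0.04 0.13 3 0 -1" --pt "-0.04 0.13 3 0 -1"

```text
t: 41.6
eef_pos: [390.1, -279.5, 91.6]
tcp_rot: [0.98, -0.199, 0.0, 0.0]
ft_force: [0.3, -0.3, -0.8]
finger_gap: 0.557
```

Run:
```python
from h import *
im=get_image("wrist"); st();save("wrist37.png",im,(160,150,480,420),2)
```

```text
t 41.65 pos [ 390.3 -279.6   91.9] yaw -0.401 tilt [ 0.001 -0.001 -1.   ] j [-0.21  0.18 -0.6   0.   -0.79  1.38] f [ 0.2  0.2 -0.9] tq [ 0.03  0.03 -0.01] gap 0.557
```

View pics/wrist37.png

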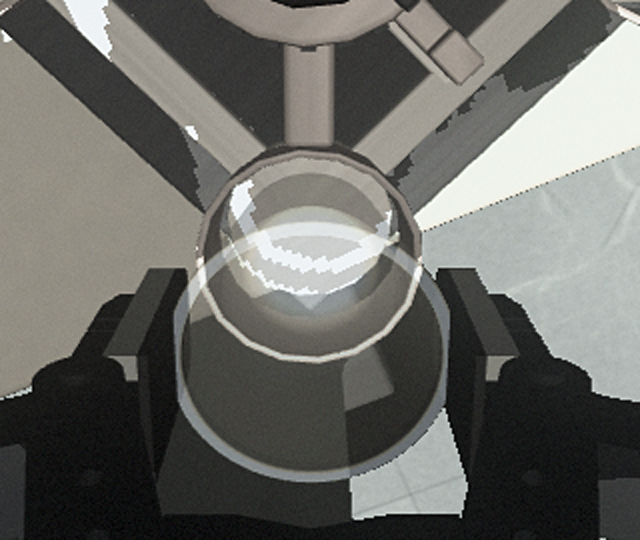

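Call:
drive_tool --pt "0 0 0.2 0 -1" --pt "0 0 0.4 0 -1" --pt "0 0 0.55 0 -1" --pt "0 0 0.66 0 -1" --pt "0 0 0.7 0 -1" --pt "0 0 0.7 0 -1" --pt "0 0 0.7 0 -1"

```text
t: 42.23
eef_pos: [389.4, -279.6, 73.3]
tcp_rot: [0.98, -0.199, -0.0, 0.0]
ft_force: [0.3, 0.5, -1.6]
finger_gap: 0.562
```

Call:
drive_tool --pt "0 0 0 0 -0.1" --pt "0 0 0 0 0.2" --pt "0 0 0 0 0.6" --pt "0 0 0 0 1" --pt "0 0 0 0 1" --pt "0 0 0 0 1" --pt "0 0 -0.5 0 1" --pt "0 0 -1.5 0 1" --pt "0 0 -3 0 1" --pt "0 0 -4.5 0 1" --pt "0 0 -6 0 1" --pt "0 0 -7 0 1"

```text
t: 43.23
eef_pos: [390.1, -280.0, 252.4]
tcp_rot: [0.98, -0.199, 0.002, 0.0]
ft_force: [2.0, 0.4, -0.6]
finger_gap: 1.001
```

Run:
```python
from h import *
st()
im=get_image("wrist");save("wrist38.png",im)
for c in("scene","top"):
    im=get_image(c);save(c+"38.png",im)
    print(c,[(round(d["p"],2),[round(float(v)) for v in d["point"]]) for d in mark_of("tumbler",c)])
plan([430,-240,320],-0.4)
```

```text
t 43.23 pos [ 390.1 -280.   252.4] yaw -0.401 tilt [ 0.004 -0.002 -1.   ] j [-0.21  0.02 -0.37  0.   -1.18  1.38] f [ 2.   0.4 -0.6] tq [-0.11 -0.19 -0.03] gap 1.001
scene [(0.78, [494, -227, 32]), (0.78, [393, -282, 38]), (0.74, [536, -338, 31]), (0.74, [468, 467, -3]), (0.7, [449, 586, -1]), (0.21, [448, -98, -2])]
top [(0.93, [394, -278, 38]), (0.82, [493, -237, 30]), (0.49, [492, -237, 67]), (0.42, [531, -342, 37])]
shift [ 0.89 -2.09 -2.88] turn -0.02 yaw now -0.402
```

View pics/wrist38.png

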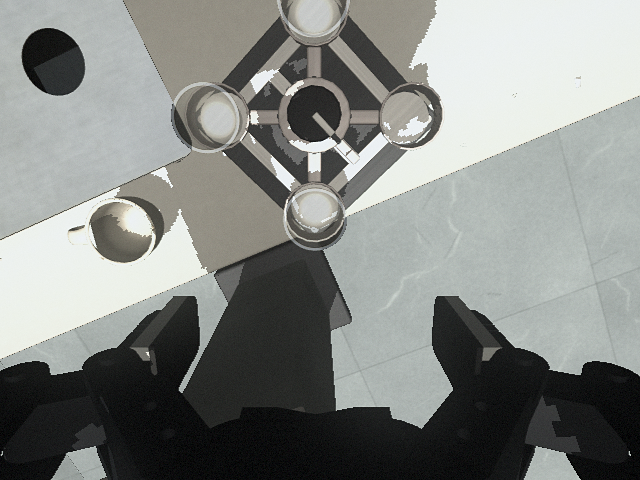

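View pics/scene38.png

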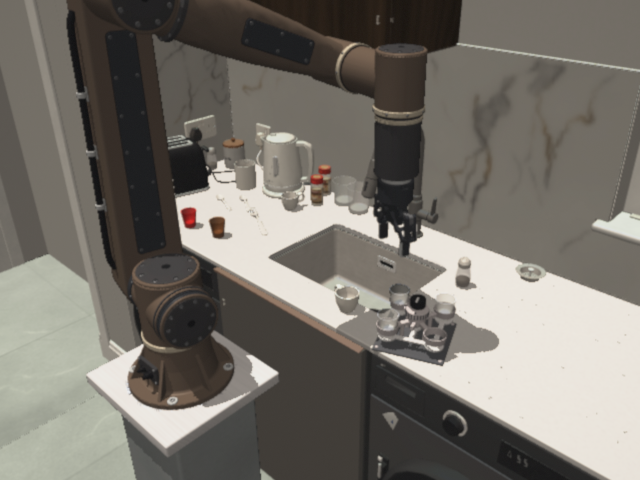

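Run:
```python
from h import *
im=get_image("wrist");st()
f=cv2.resize(im["frame"],None,fx=4,fy=4,interpolation=cv2.INTER_CUBIC); th=np.linspace(0,2*np.pi,91)
for (x,y) in((493.5,-237.2),(535.5,-340.8),(390.5,-279.6)):
  for r,z,c in((25,64,(255,0,0)),(25.5,92,(0,0,255))):
    P=np.c_[x+r*np.cos(th),y+r*np.sin(th),0*th+z]
    q=proj(im,P)*4+1.5; cv2.polylines(f,[(q*8).astype(np.int32)],True,c,1,cv2.LINE_AA,3)
cv2.imwrite("pics/w39.png",f[0:1040,640:1800][::1])
g=f[0:1040,640:1440]; cv2.imwrite("pics/w39.png",cv2.resize(g,(0,0),fx=.57,fy=.57,interpolation=cv2.INTER_AREA))
# rim points from range: near each pocket, points with z 80..100
E=np.array(im["extrinsics"]);F=240/np.tan(np.radians(im["vfov"])/2);v,u=np.mgrid[0:480,0:640];z=im["range_z"]
C=np.stack([(u-im["cx"])/F*z,(v-im["cy"])/F*z,z],-1)-E[:3,3]; W=C@E[:3,:3]
for p in((493.5,-237.2),(535.5,-340.8),(390.5,-279.6)):
    d=np.hypot(W[...,0]-p[0],W[...,1]-p[1]); m=(z>0)&(d<34)&(d>19)&(W[...,2]>80)&(W[...,2]<120)
    w=W[m]; top=w[w[:,2]>np.percentile(w[:,2],60)] if len(w) else w
    A=np.c_[2*top[:,:2],np.ones(len(top))]; s=np.linalg.lstsq(A,(top[:,:2]**2).sum(1),rcond=None)[0]; r=np.sqrt(s[2]+s[0]**2+s[1]**2)
    B=np.c_[top[:,0]-s[0],top[:,1]-s[1],np.ones(len(top))]; pl=np.linalg.lstsq(B,top[:,2],rcond=None)[0]
    print(len(w),"z pct",np.percentile(w[:,2],[50,80,95]).round(1),"centre",s[:2].round(1),"r",r.round(1),"slope",pl.round(3))
```

```text
t 43.53 pos [ 388.8 -279.3  247.4] yaw -0.402 tilt [-0.001  0.001 -1.   ] j [-0.21  0.02 -0.38 -0.   -1.17  1.38] f [-0.9  0.3 -0.7] tq [-0.03 -0.03 -0.03] gap 1.004
1353 z pct [89.8 90.9 91.8] centre [ 492.3 -234.5] r 24.2 slope [1.0000e-03 5.0000e-03 9.1017e+01]
500 z pct [90.6 91.4 92. ] centre [ 534.5 -340. ] r 24.0 slope [ 1.0000e-03 -4.0000e-03  9.1528e+01]
1052 z pct [89.9 90.9 91.7] centre [ 389.2 -279.5] r 24.1 slope [ 5.0000e-03 -5.0000e-03  9.1019e+01]
```

View pics/w39.png

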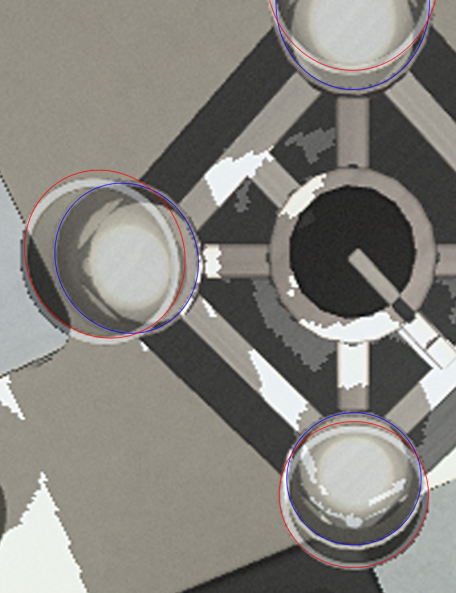

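View pics/wrist0.png

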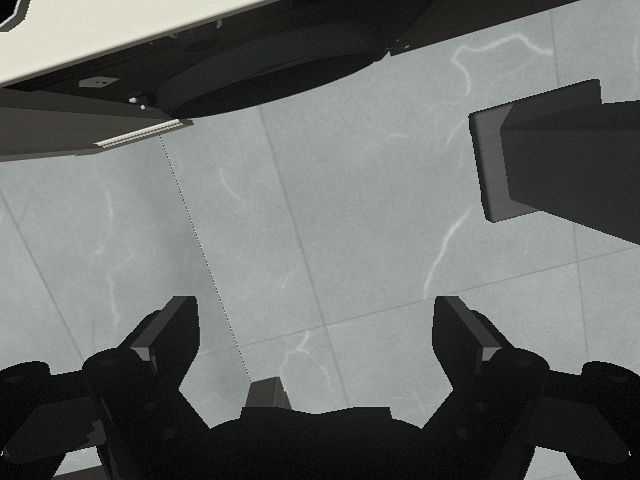

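View pics/top38.png

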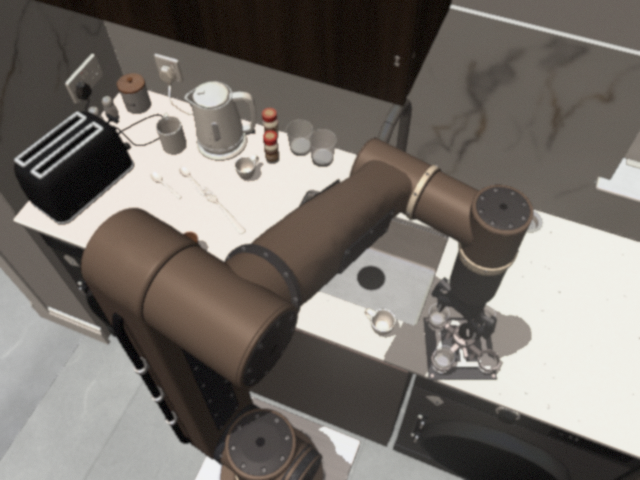

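Run:
```python
from h import *
for c in("scene","top"):
    im=get_image(c); 
    for y in(480,550,600,650,700,750,800): print(c,y,[proj(im,[x,y,20]).round().tolist()[0] for x in(400,450,520)])
a=cv2.imread("pics/scene0.png")[150:300,60:300]; b=cv2.imread("pics/scene38.png")[150:300,60:300]
cv2.imwrite("pics/c40.png",cv2.resize(np.vstack([a,b]),None,fx=2,fy=2,interpolation=cv2.INTER_CUBIC))
```

```text
scene 480 [[199.0, 237.0], [211.0, 232.0], [229.0, 224.0]]
scene 550 [[185.0, 230.0], [198.0, 225.0], [215.0, 218.0]]
scene 600 [[176.0, 226.0], [189.0, 221.0], [206.0, 214.0]]
scene 650 [[167.0, 221.0], [180.0, 216.0], [197.0, 209.0]]
scene 700 [[159.0, 217.0], [172.0, 212.0], [189.0, 205.0]]
scene 750 [[151.0, 212.0], [163.0, 208.0], [180.0, 201.0]]
scene 800 [[143.0, 208.0], [155.0, 203.0], [172.0, 197.0]]
top 480 [[174.0, 263.0], [183.0, 249.0], [195.0, 229.0]]
top 550 [[152.0, 255.0], [161.0, 241.0], [174.0, 222.0]]
top 600 [[136.0, 249.0], [145.0, 235.0], [158.0, 216.0]]
top 650 [[121.0, 243.0], [130.0, 230.0], [143.0, 211.0]]
top 700 [[105.0, 238.0], [115.0, 224.0], [128.0, 206.0]]
top 750 [[90.0, 232.0], [100.0, 219.0], [114.0, 201.0]]
top 800 [[75.0, 227.0], [85.0, 213.0], [99.0, 195.0]]
```

View pics/c40.png

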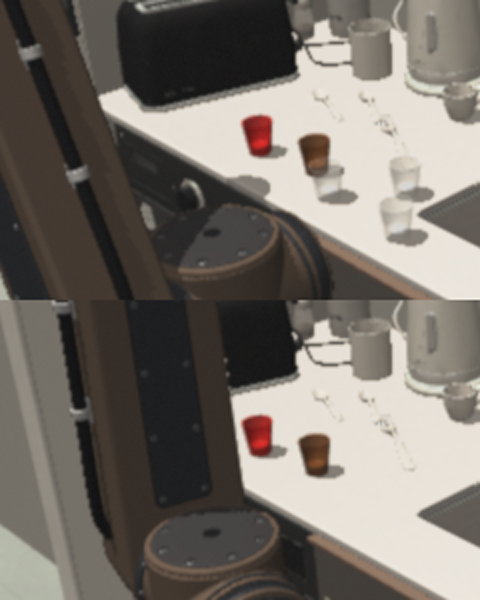

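Call:
drive_tool --pt "0 0 -2 0 1" --pt "0 0 -2 0 1" --pt "0 0 -2 0 1" --pt "0 0 -2 0 1" --pt "0 0 -2 0 1" --pt "0 0 -2 0 1"

```text
t: 44.13
eef_pos: [389.0, -279.4, 297.3]
tcp_rot: [0.98, -0.2, -0.001, -0.0]
ft_force: [-0.0, 0.4, 0.3]
finger_gap: 1.003
```

Run:
```python
from h import *
st(); im=get_image("wrist"); save("wrist41.png",im,(150,0,470,260),2.4)
```

```text
t 44.13 pos [ 389.  -279.4  297.3] yaw -0.402 tilt [-0.002  0.001 -1.   ] j [-0.21 -0.01 -0.29 -0.   -1.29  1.38] f [-0.   0.4  0.3] tq [-0.04  0.01 -0.05] gap 1.003
```

View pics/wrist41.png

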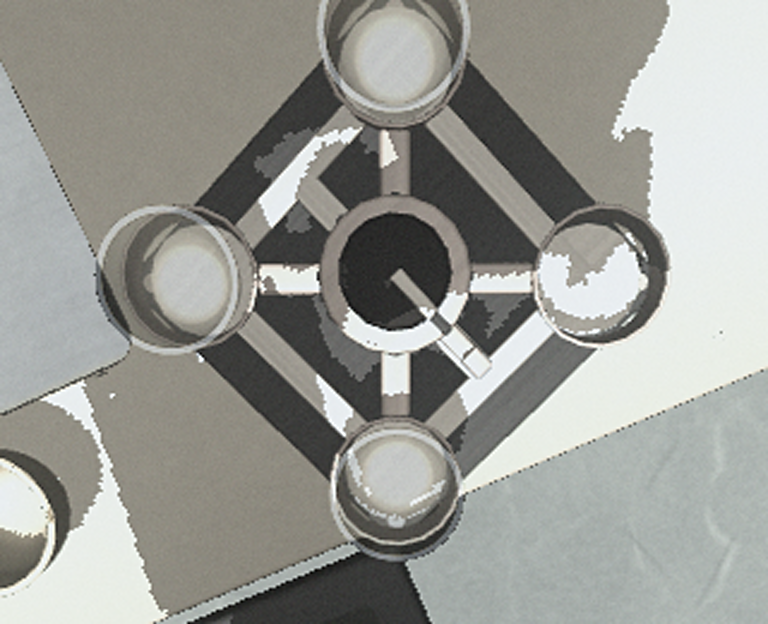

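The picture shows tumblers in three collars (left, top and bottom of the view). The screw rib and the nut rib both line up with the tab at (470,355).

```bash
python3 -c "
from workcell import *
print(hand_in())"
```

```text
the job is handed in; nothing more can be done
None
```

The job is done and handed in at about 44 s, with no verdict reported. I loosened the jam nut about 1.66 rad, turned the screw clockwise 150° until its rib pointed at the index tab, then tightened the nut again. All three clear tumblers stand in collars of their own. I didn't touch the brown and red look-alikes, the cup or the mill.

Last checks:
- **Screw and nut:** measured right after tightening, the screw rib was within 2° of the index tab. The nut rib read within 2° or 6° of it, depending on how I measured (the tight limit is about 7°). The last picture still shows both lined up with the tab.
- **Tumblers:** their rims measured 91–91.5 mm above the worktop, against the expected 92 mm, and they stand level. Their centres read within about 3 mm of the collar centres, with camera calibration good to about 2 mm.
- **Robot:** the gripper was open and well above the rack, with no contact force.
- **Count:** the left front held only three clear tumblers in the first pictures, so I took the fourth as absent.

No check failed. The one disagreement was two wrist views at opposite tool angles, which put the rack about 2 mm apart, so I aligned each tumbler with its collar in the same picture.

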